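# Make up a mill charge in a jar with a press-and-turn lid

## Robot

A 6-joint arm with a two-finger parallel gripper is mounted at the origin on a cart in front of the work surface, level with it; the furniture and walls round the work are solid. World frame = base frame: x ahead of the robot, y to its left, z up, the work surface at z = 0. Lengths are in mm, angles in rad, forces in N, time in s.
With the tool pointing down it reaches from about 275 to 850 mm from the base axis. Payload 19 kg.
Tool frame: the origin (TCP) lies midway between the tips of the shut fingers; the grasp point (between the pads) lies 19 mm behind it (r.hold_point_z is the distance from the TCP to the grasp point, in mm); z points along the fingers, y is the line along which they close (so a half turn about z gives the same grasp; the last joint's range is limited). The gripper opens to 85 mm and grips with 20 to 120 N. Pads are 22 mm wide; open, the fingers measure 114 mm over their backs; the gripper's body (76 mm by 85 mm) begins 54 mm behind the grasp point. The pads swing forward as they close: fully open they stand 13 mm farther back than shut.
Start: joints at [1.208, 0.15, 1.437, -0, 1.554, -0.134], TCP at [130.42, 559.979, 196.167] pointing down, gripper open.
Joint ranges: [-2.8, 2.8], [-0.68, 2.1], [0.12, 2.68], [-1.39, 4.53], [0.16, 2.79], [-2.81, 2.81]. Speed limits (rad/s): [1.89, 1.89, 2.22, 3.01, 3.01, 3.01].

## Interface

Orientations are given as a unit quaternion [x, y, z, w].
In Python, from cell import r gives the robot as it stands. The module is installed in compiled form; this text tells all that it offers.
- The arm moves only by the tool move_arm, never from a script. Its argument "steps" is a list that holds one entry, the list of rows, each a list of 7 numbers: the shift along the tool's x, y, z scaled (see below), then the turn, a rotation vector about the tool's x, y, z scaled (see below), then the finger opening in mm, from 0 to 85.4. A call has 1 to 10 rows; each row shifts and turns the commanded pose from where the row before left it, along the tool's axes as they then stand; what a row does not reach is not made up. The controller multiplies each number of a shift by 50 mm and each number of a turn by pi/2 rad. A row lasts 1/12 s, in which the tool goes at most 41.7 mm and 7.16 degrees, less where a joint would pass 70% of its speed; a pose out of reach is approached as far as the arm can. A call with a number of a shift or a turn outside -1 to 1 is refused whole. A call with a gripper value outside its range is refused whole. The fingers move at their own pace and stop on an object; the grip force is fixed at half the most. Time passes only in rows, so rows that do not move let the fingers close. It gives the time, the measured TCP pose, the force, the opening and the grip force at its end, in the units of the state.
- r.observe(): the state, without advancing time (a new reading comes with each control period).
- r.get_image(name): name is "side" or "top"; returns a dict with "img" (420x560x3 uint8, red, green, blue), "K" (3x3 intrinsics, pixels), "camera_from_world" (4x4, takes a point from world to camera coordinates). Camera axes: x right, y down, z forward; pixel columns grow to the right and rows downward; lengths in mm; the calibration is good to about 2 mm. A picture is of the moment at which its call begins. There is no depth.
- r.finish_job(): hands the job in; it is judged then, once.
The state is a dict: "t": time; "joints": joint angles; "joint_vel": joint speeds; "joint_torque": joint torques, N m; "tcp_pos": TCP position; "eef_rot": TCP orientation; "ft_force": force on the tool from outside, world axes, zero at the start; "ft_torque": the same for the moment, N m; "gripper_width": finger opening in mm; "finger_force": force on a finger pad.
Only numpy, scipy, OpenCV 4.12 (cv2) and the standard library are available. Lean on these libraries where they do the work, as an engineer would, in place of code of your own. Each camera call takes 0.05 s, during which the arm holds its last target. There are 200 camera calls.

## Task

Make up the charge in the mill jar: press its safety lid down firmly, turn it anticlockwise to free it and lay it right way up on the bench, clear of the jar, then put every long grinding rod into the jar and every squat drum into the open grey box. Finally fit the lid back on the jar and lock it: press it down, turn it clockwise under its two catches to the stop and let it spring up there. Never force the lid, and do not disturb the slip jar, the spray bottle or the water bowl.

Things in the scene. Friction and masses are not known exactly. Their poses are not given: they have to be found in the camera images.
- jar_mouth (a point): mill jar: white porcelain, 145 mm wide, in a round wooden stand (168 mm wide, 16 mm high), both fixed; place and yaw vary. Point: centre of its mouth at rim height, 155 mm above the bench; z up. Mouth 96 mm wide, floor 133 mm below the rim, belly inside 121 mm wide. A steel collar bears two catches for the lid's ears, at +x and -x of this frame
- jar: the jar again, for its catches, at +x and -x: inverted-L steel hooks, 58 to 75 mm from the jar's axis, 43 mm long round the rim, top 22.5 mm above the rim. Each is open towards the axis and at its anticlockwise end (seen from above), where an undercut 5 mm lip hangs down; a stop closes its clockwise end. An ear must be pressed down to pass the lip. Origin: centre of the stand's underside
- jar_seal (a joint): black rubber seal ring on the jar's rim, in m squeezed: 0 = free, 12 mm proud of the rim; 0.0045 = under a locked lid; 0.012 = flat. It pushes the lid up like a spring: 2 N at first, 1.5 N more per mm
- lid_grip (a point): lid: loose aluminium disc, 107 mm wide, 10 mm thick; flat grip rib on top, along x: 80 mm long, 16 mm thick (across y), 34 mm high. Point: on the axis in the rib, 30 mm above the disc's underside, 14 mm below the rib's top; z up. Height of the point: over the rim 37.5 mm locked, 41 mm resting free on the seal, 30 mm fully pressed; 46 mm over the bench when laid there on its plug
- lid_ear (a point): outer end of the lid's ear at +x of the lid, in line with the rib, 66 mm from the axis (its twin is at -x): 22 mm wide, 8 mm thick, flush with the disc's underside. Locked (as at the start) both ears lie under the catches, so the lid's x is in line with the jar's x, either way round; anticlockwise of that by 0.65 to 2.5 rad the ears are clear of the catches
- lid: the lid, 0.3 kg; origin on the axis at the disc's underside; a plug below (90 mm wide, 16 mm deep, 3 mm play) centres it in the mouth. Unlock: hold it 6 to 7.5 mm down (14 to 17 N), turn anticlockwise 0.75 rad, lift. Lock: set it on 0.75 rad anticlockwise of locked, push 10 to 11 mm down, turn clockwise to the stop (0.02 rad past in line), let go: it rises 7 mm. Unpressed it will not turn
- box_in (a point): the open grey plastic box for drums, fixed; the point is the centre of its inner floor, 4 mm above the bench. Outside 130 mm (x) by 170 mm (y), 55 mm high, walls 4 mm
- slip_jar: bystander: plastic jar with a blue lid, 65 mm wide, 92 mm high; origin at the centre of its underside; not to be disturbed
- spray_bottle: bystander: water sprayer with an orange head, 65 mm body, 185 mm high; origin at its underside; not to be disturbed
- water_bowl: bystander: small white bowl, 68 mm wide, 34 mm high; origin at the centre of its underside; not to be disturbed
- rod_1_mid (a point): a grinding rod: white alumina bar, 30 mm square with 6 mm bevels, 75 mm long, 0.15 kg, starts lying on a flat (None if this one is absent). The point is its centre (15 mm above the bench when lying); x runs along its length, y and z square to its faces. Grip it across two faces, at or near mid length, from above. It goes into the mill jar, in any attitude; it may be let go in the mouth
- rod_2_mid (a point): a grinding rod: white alumina bar, 30 mm square with 6 mm bevels, 75 mm long, 0.15 kg, starts lying on a flat (None if this one is absent). The point is its centre (15 mm above the bench when lying); x runs along its length, y and z square to its faces. Grip it across two faces, at or near mid length, from above. It goes into the mill jar, in any attitude; it may be let go in the mouth
- rod_3_mid (a point): a grinding rod: white alumina bar, 30 mm square with 6 mm bevels, 75 mm long, 0.15 kg, starts lying on a flat (None if this one is absent). The point is its centre (15 mm above the bench when lying); x runs along its length, y and z square to its faces. Grip it across two faces, at or near mid length, from above. It goes into the mill jar, in any attitude; it may be let go in the mouth
- rod_4_mid (a point): a grinding rod: white alumina bar, 30 mm square with 6 mm bevels, 75 mm long, 0.15 kg, starts lying on a flat (None if this one is absent). The point is its centre (15 mm above the bench when lying); x runs along its length, y and z square to its faces. Grip it across two faces, at or near mid length, from above. It goes into the mill jar, in any attitude; it may be let go in the mouth
- drum_1_mid (a point): a grinding drum: white alumina, squat, 48 mm square with 12 mm bevels (nearly eight-sided), 40 mm high, 0.2 kg, starts standing (None if this one is absent). The point is its centre (20 mm above the bench); z runs along its height, x and y square to its faces. Grip it across two faces from above. It belongs in the open grey box
- drum_2_mid (a point): a grinding drum: white alumina, squat, 48 mm square with 12 mm bevels (nearly eight-sided), 40 mm high, 0.2 kg, starts standing (None if this one is absent). The point is its centre (20 mm above the bench); z runs along its height, x and y square to its faces. Grip it across two faces from above. It belongs in the open grey box
Things that resemble listed ones, but are neither listed nor needed, are in the scene too. Leave any brown look-alike of the part that bears drum_1_mid alone.

How it is judged (in metres and radians):
On the way, in this order (a step that is already met when the one before it is completed fails the run):
1. the lid has been unlocked and lies right way up on the bench, clear of the jar (horizontal distance between lid_grip and jar_mouth above 0.11 m and height (world z) of lid_grip below 0.06 m and angle between lid_grip's own z axis and vertical below 0.15 rad), for 0.3 s.
2. every rod is in the jar, with the lid still off (horizontal distance between each of rod_1_mid, rod_2_mid, rod_3_mid, rod_4_mid and jar_mouth below 0.062 m and z of rod_1_mid in the frame of jar_mouth between -0.15 and -0.012 m and z of rod_2_mid in the frame of jar_mouth between -0.15 and -0.012 m and z of rod_3_mid in the frame of jar_mouth between -0.15 and -0.012 m and z of rod_4_mid in the frame of jar_mouth between -0.15 and -0.012 m and horizontal distance between lid_grip and jar_mouth above 0.11 m), for 0.2 s.
At the end, for the whole second after the job is handed in: every rod lies inside the jar below its rim; every drum lies in the grey box; the lid is locked on the jar: centred within 6 mm, ears in line with the catches within 0.1 rad, level, sprung up under the catches (its grip point 35.5 to 39.8 mm above the rim), and at rest (horizontal distance between each of rod_1_mid, rod_2_mid, rod_3_mid, rod_4_mid and jar_mouth below 0.062 m and z of rod_1_mid in the frame of jar_mouth between -0.15 and -0.012 m and z of rod_2_mid in the frame of jar_mouth between -0.15 and -0.012 m and z of rod_3_mid in the frame of jar_mouth between -0.15 and -0.012 m and z of rod_4_mid in the frame of jar_mouth between -0.15 and -0.012 m and x of drum_1_mid in the frame of box_in between -0.063 and 0.063 m and y of drum_1_mid in the frame of box_in between -0.083 and 0.083 m and z of each of drum_1_mid, drum_2_mid in the frame of box_in below 0.045 m and x of drum_2_mid in the frame of box_in between -0.063 and 0.063 m and y of drum_2_mid in the frame of box_in between -0.083 and 0.083 m and horizontal distance between lid_grip and jar_mouth below 0.006 m and angle between the x axis of lid_grip and the x axis of jar_mouth, either way round below 0.1 rad and z of lid_grip in the frame of jar_mouth between 0.0355 and 0.0398 m and angle between lid_grip's own z axis and vertical below 0.06 rad and linear speed of lid below 0.02 m/s); the robot touches nothing.
It fails at once if the lid was forced against its catches (over 100 N between lid and jar) (contact force between lid and jar above 100 N).
It fails at once if the slip jar was disturbed (moved more than 30 mm) (distance of slip_jar from where it was at the start of the episode above 0.03 m).
It fails at once if the spray bottle was disturbed (moved more than 30 mm) (distance of spray_bottle from where it was at the start of the episode above 0.03 m).
It fails at once if the water bowl was disturbed (moved more than 30 mm) (distance of water_bowl from where it was at the start of the episode above 0.03 m).
Of rod_1, rod_2, rod_3, rod_4 only 3 to 4 are there at a start; the rules pass over those that are not, and their reading is None.
Of drum_1, drum_2 only 1 to 2 are there at a start; the rules pass over those that are not, and their reading is None.
At some moment in a run one of rod_1, rod_2, rod_3, rod_4, drum_1, drum_2 may be knocked a few centimetres aside while the robot is not near it.
Once in a run the grip may slacken for a moment while it holds something.
It also fails if it takes over 210 s, if anything falls off the work surface, if the arm or the gripper's body presses on something with over 40 N, if the wrist force passes 120 N, or if a joint passes its speed limit or range.

## Working session

There is one attempt and no reset: what is moved stays moved. The work goes in short steps, Python scripts to look and compute and a tool call to move; the robot and the scene stay as the last step left them, time stands still between calls to the robot, and variables do not carry over. Pictures are saved under pics/ and viewed, at most 14 in all, crops included, and the job is handed in when it is done.

Besides the shell and the picture viewer there is one more tool, called as name([rows], argument=value, ...), one row to a line, values as JSON. move_arm: Moves the arm, as the interface text tells. Shifts and turns lie within -1 to 1; 1 stands for 50 mm of shift or pi/2 rad of turn. Its arguments: {"type":"object","properties":{"steps":{"type":"array","items":{"type":"array","items":{"type":"array","items":{"type":"number"}}}}},"required":["steps"]}

```bash
mkdir -p pics
cat > h.py <<'E'
import numpy as np, cv2
from cell import r
def shot(n,f=None):
    d=r.get_image(n)
    if f: cv2.imwrite('pics/'+f,d['img'][:,:,::-1])
    return d
def ray(d,uv,z):
    M=np.array(d['camera_from_world']);R=M[:3,:3];t=M[:3,3];c=-R.T@t
    v=R.T@np.linalg.inv(np.array(d['K']))@np.array([uv[0],uv[1],1.]);s=(z-c[2])/v[2]
    return c+s*v
def proj(d,p):
    M=np.array(d['camera_from_world']);q=np.array(d['K'])@(M[:3,:3]@np.array(p,float)+M[:3,3]);return q[:2]/q[2]
E
python3 - <<'E'
from h import *
np.set_printoptions(precision=3,suppress=True)
for n in('top','side'):
    d=shot(n,n+'0.png');M=np.array(d['camera_from_world']);print(n,np.array(d['K']).tolist(),-M[:3,:3].T@M[:3,3]);print(M)
    im=cv2.resize(d['img'][:,:,::-1],(800,600),interpolation=cv2.INTER_CUBIC);cv2.imwrite('pics/%s0b.png'%n,im)
o=r.observe();print(o)
E
```

```text
top [[536.6780206670187, 0.0, 275.16596627415225], [0.0, 536.6780206670187, 204.2989141063752], [0.0, 0.0, 1.0]] [ 538.164  124.36  1381.452]
[[   0.006   -1.       0.     120.591]
 [  -0.998   -0.006   -0.058  618.54 ]
 [   0.058   -0.      -0.998 1347.724]
 [   0.       0.       0.       1.   ]]
side [[411.47303958233226, 0.0, 283.4257176124505], [0.0, 411.47303958233226, 214.23176218690534], [0.0, 0.0, 1.0]] [479.342 747.662 685.693]
[[ -0.98   -0.201  -0.004 622.795]
 [ -0.13    0.649  -0.75   91.383]
 [  0.154  -0.734  -0.662 928.826]
 [  0.      0.      0.      1.   ]]
{'t': 0.1, 'joints': array([ 1.208,  0.151,  1.438, -0.   ,  1.554, -0.134]), 'joint_vel': array([-0.   , -0.002, -0.001, -0.001, -0.003, -0.001]), 'joint_torque': array([  0.005, -71.439, -57.179,   0.   ,   0.007,   0.   ]), 'tcp_pos': array([130.333, 559.78 , 195.671]), 'eef_rot': array([ 0.114,  0.993, -0.   , -0.   ]), 'ft_force': array([ 0.026, -1.289,  0.392]), 'ft_torque': array([-0.01 ,  0.048,  0.03 ]), 'finger_force': 0.0, 'gripper_width': 85.39296685749457}
```

View pics/top0b.png

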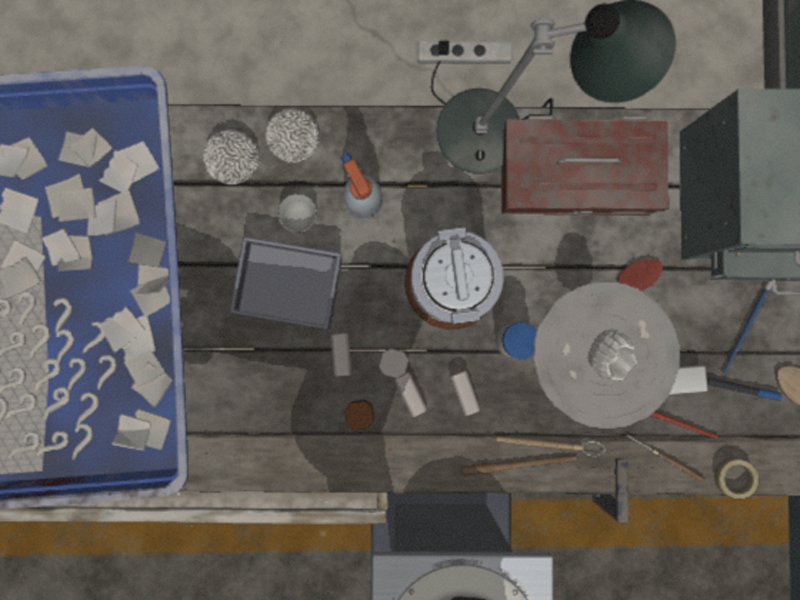

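View pics/side0b.png

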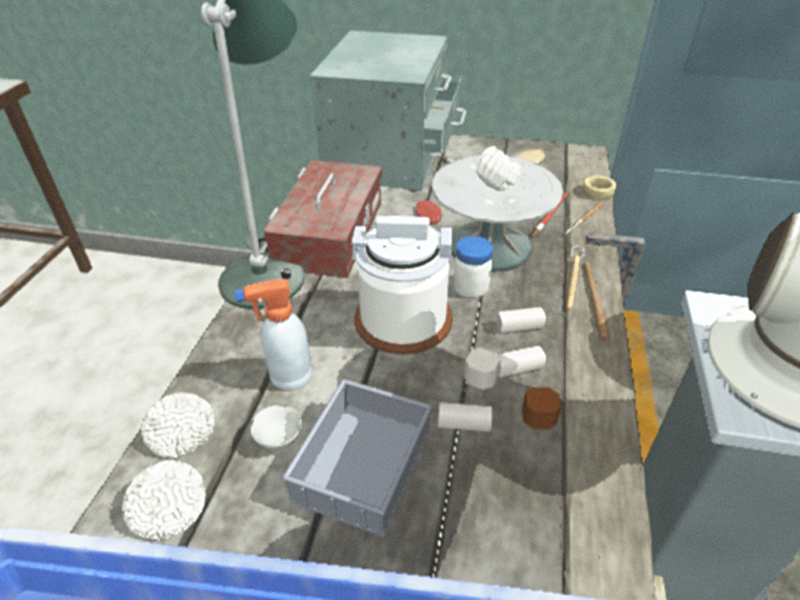

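The top view (800 px frame) shows the jar at (457,278), the box at (287,283), the drum at (393,362), rods at (341,355), (412,394) and (463,393), and a brown decoy at (359,414). The bowl, spray bottle and slip jar stand clear of these. I'll zoom in next.

Run:
```python
from h import *
d=r.get_image('top');im=d['img'][:,:,::-1]
a=cv2.resize(im[155:235,280:360],(560,560),interpolation=cv2.INTER_CUBIC)
b=cv2.resize(im[225:300,225:345],(800,500),interpolation=cv2.INTER_CUBIC)
cv2.imwrite('pics/a.png',a);cv2.imwrite('pics/b.png',b)
s=r.get_image('side')['img'][:,:,::-1]
cv2.imwrite('pics/c.png',cv2.resize(s[145:255,235:335],(545,600),interpolation=cv2.INTER_CUBIC))
```

```text
(no output)
```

View pics/a.png

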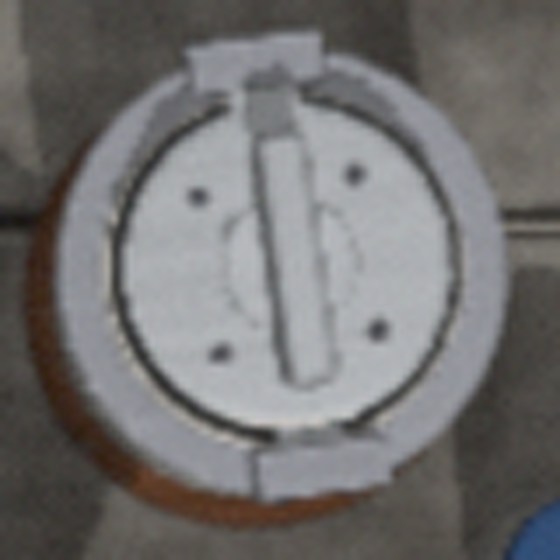

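View pics/b.png

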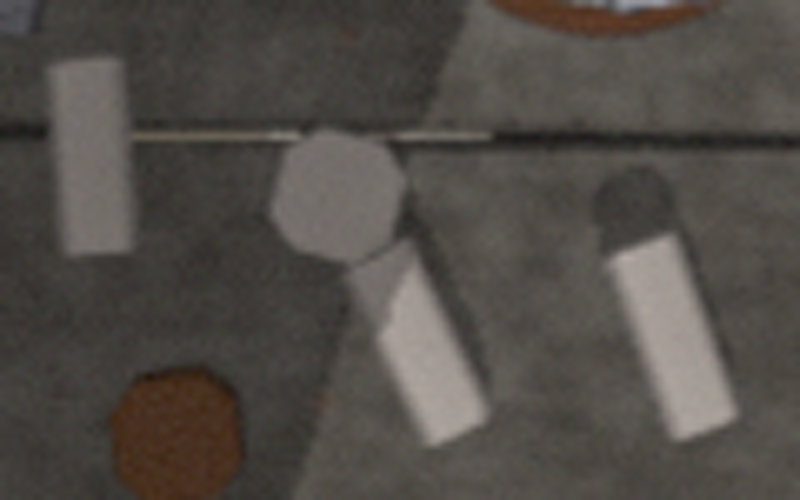

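View pics/c.png

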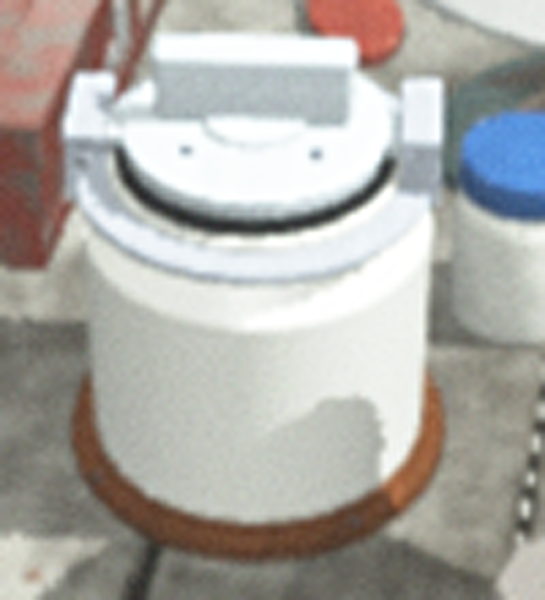

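Crop a shows the lid rib centred at about (298,260), running nearly along world x, with the catches at the top and bottom. Crop b shows three rods and one white drum, with rod B's end right beside the drum. Crop c shows the lid locked.

Run:
```python
from h import *
np.set_printoptions(precision=1,suppress=True)
d=r.get_image('top')
A=lambda p:(280+(p[0]+.5)/7-.5,155+(p[1]+.5)/7-.5)
B=lambda p:(225+(p[0]+.5)*120/800-.5,225+(p[1]+.5)*.15-.5)
F=lambda p:((p[0]+.5)*.7-.5,(p[1]+.5)*.7-.5)
def pts(n,f,L,z):
    P=np.array([ray(d,f(p),z)[:2] for p in L]);
    (c,w,a)=cv2.minAreaRect(P.astype(np.float32));print(n,'mean',P.mean(0),'rect',np.round(c,1),np.round(w,1),round(a,1));return P
print(pts('rib',A,[(262,140),(305,135),(332,378),(290,388)],206.5))
pts('disc',A,[(122,267),(452,267),(287,100),(287,435)],172.5)
print(pts('catch',A,[(190,55),(322,36),(390,480),(260,498)],177.5))
pts('rodA',B,[(50,62),(122,58),(132,250),(66,257)],30)
pts('rodB',B,[(350,268),(412,238),(490,418),(432,447)],30)
pts('rodC',B,[(610,258),(672,235),(738,415),(675,440)],30)
pts('drum',B,[(320,128),(385,143),(406,185),(395,230),(350,262),(295,245),(272,205),(283,150)],40)
pts('brown',B,[(115,400),(150,368),(215,372),(242,400),(240,460),(200,500),(140,495),(112,460)],40)
pts('box',F,[(245,240),(340,253),(330,327),(232,312)],55)
pts('slip',F,[(519,323),(519,359),(502,341),(538,341)],92)
pts('spray',F,[(343,155),(372,200)],185);pts('bowl',F,[(297,212)],34)
print(proj(d,[130,560,196]))
```

```text
rib mean [635.1  21.5] rect [634.7  21.4] [78.6 13.6] 6.5
[[672.9  32.6]
 [674.5  19.1]
 [598.1  10.6]
 [594.9  23.7]]
disc mean [635.6  21.8] rect [635.6  21.8] [75.8 77.5] 45.7
catch mean [635.4  21.2] rect [635.3  21.4] [144.8  43.1] 8.7
[[703.6  53.6]
 [710.   11. ]
 [567.  -10.8]
 [561.   30.8]]
rodA mean [506.5 215.8] rect [506.7 215.2] [73.5 27.2] 5.3
rodB mean [437.6  91.8] rect [437.7  91.4] [73.9 25.9] 25.0
rodC mean [440.3  -3.1] rect [440.1  -3. ] [72.2 25.4] 20.3
drum mean [493.6 123.2] rect [492.7 123.2] [47.7 46.1] 77.4
brown mean [404.8 182.7] rect [404.  182.6] [47.8 47.5] 86.8
box mean [630.5 309.2] rect [631.1 308.8] [171.7 129.6] 81.7
slip mean [532.5 -88. ] rect [531.7 -88.1] [43.7 44. ] 46.6
spray mean [788.8 181.9] rect [788.8 181.9] [85.2  0. ] -147.0
bowl mean [757.9 295.7] rect [757.9 295.7] [0. 0.] 0.0
[ 72.2 423.7]
```

```bash
cat >> h.py <<'E'
from scipy.spatial.transform import Rotation as Ro
def plan(x=None,y=None,z=None,yaw=None):
    "yaw: deg of tool y in the world; prints turn, then shift in the turned tool axes, scaled totals"
    o=r.observe();R=Ro.from_quat(o['eef_rot']).as_matrix();p=np.array(o['tcp_pos'])
    cy=np.degrees(np.arctan2(R[1,1],R[0,1]));dy=0 if yaw is None else (yaw-cy+90)%180-90
    t=np.array([p[i] if v is None else v for i,v in enumerate((x,y,z))])
    Y=np.radians(cy+dy);yy=np.array([np.cos(Y),np.sin(Y),0]);xx=np.array([-yy[1],yy[0],0])*-1
    xx=np.cross(yy,[0,0,-1]);D=t-p;s=np.array([D@xx,D@yy,-D[2]])/50
    print('t',round(o['t'],1),'pos',p.round(1),'yaw',round(cy,1),'tilt',np.round(np.degrees(R[:2,2]),2),'w',round(o['gripper_width'],1),'F',np.round(o['ft_force'],1),'ff',round(o['finger_force'],1),'j6',round(o['joints'][5],2))
    print(' turn_z',round(-np.radians(dy)/(np.pi/2),3),'rows',int(np.ceil(abs(dy)/7.1)),'| shift',s.round(3),'rows',int(np.ceil(np.linalg.norm(D[:2])/40)))
E
python3 - <<'E'
from h import *
plan(635,21.5,240,97.7)
E
```

```text
t 0.2 pos [130.4 559.9 195.9] yaw 76.9 tilt [-0.01 -0.03] w 85.1 F [ 0.2 -0.6 -0.1] ff 0.0 j6 -0.13
 turn_z -0.231 rows 3 | shift [ -8.558 -12.023  -0.881] rows 19
```

move_arm([
  [[0,0,-0.3,0,0,-0.0771,85],[0,0,-0.3,0,0,-0.0771,85],[0,0,-0.3,0,0,-0.0771,85]],
])

```text
t: 0.5
tcp_pos: [130.4, 559.8, 241.6]
eef_rot: [-0.07, 0.998, -0.0, -0.0]
ft_force: [-0.6, 0.7, 0.0]
gripper_width: 85.1
finger_force: 0.0
```

move_arm([
  [[-0.45,-0.633,0,0,0,0,85],[-0.45,-0.633,0,0,0,0,85],[-0.45,-0.633,0,0,0,0,85],[-0.45,-0.633,0,0,0,0,85],[-0.45,-0.633,0,0,0,0,85],[-0.45,-0.633,0,0,0,0,85],[-0.45,-0.633,0,0,0,0,85],[-0.45,-0.633,0,0,0,0,85],[-0.45,-0.633,0,0,0,0,85],[-0.45,-0.633,0,0,0,0,85]],
])

```text
t: 1.33
tcp_pos: [396.7, 274.8, 241.3]
eef_rot: [-0.067, 0.998, 0.0, 0.0]
ft_force: [1.2, 0.5, 0.5]
gripper_width: 85.0
finger_force: 0.0
```

move_arm([
  [[-0.45,-0.633,0,0,0,0,85],[-0.45,-0.633,0,0,0,0,85],[-0.45,-0.633,0,0,0,0,85],[-0.45,-0.633,0,0,0,0,85],[-0.45,-0.633,0,0,0,0,85],[-0.45,-0.633,0,0,0,0,85],[-0.45,-0.633,0,0,0,0,85],[-0.45,-0.633,0,0,0,0,85],[-0.45,-0.633,0,0,0,0,85],[0,0,0,0,0,0,85]],
])

```text
t: 2.17
tcp_pos: [637.6, 16.4, 239.2]
eef_rot: [-0.065, 0.998, -0.001, -0.001]
ft_force: [-0.8, -0.7, -0.2]
gripper_width: 84.9
finger_force: 0.0
```

Run:
```python
from h import *
plan(635,21.5,178,97.7)
d=shot('top');s=r.get_image('side')
a=cv2.resize(d['img'][120:270,240:400,::-1],(480,450),interpolation=cv2.INTER_CUBIC)
b=cv2.resize(s['img'][100:250,220:326,::-1],(318,450),interpolation=cv2.INTER_CUBIC)
cv2.imwrite('pics/d.png',np.hstack([a,b]))
```

```text
t 2.2 pos [637.6  16.4 239.2] yaw 97.5 tilt [-0.1  -0.07] w 84.9 F [-0.8 -0.7 -0.2] ff 0.0 j6 -1.8
 turn_z -0.002 rows 1 | shift [0.038 0.109 1.224] rows 1
```

View pics/d.png

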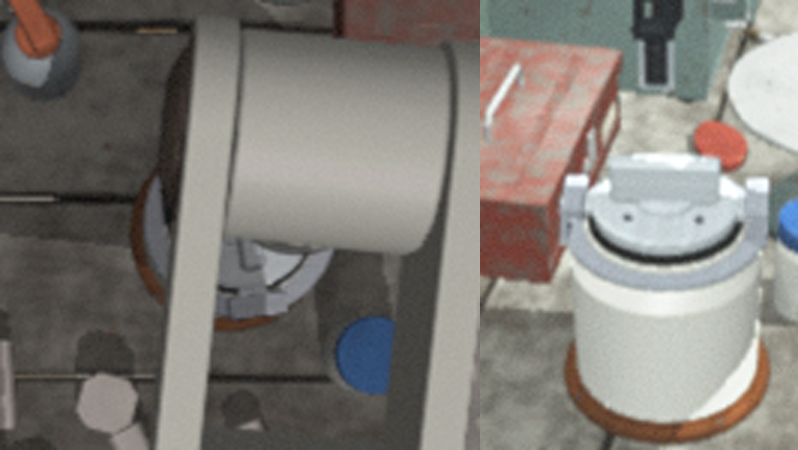

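The arm hides the top view, while the side view shows the finger at (655,60) above the rib at (665,180), which is consistent. Next I correct and descend.

move_arm([
  [[0.04,0.109,0.3,0,0,0,85],[0,0,0.3,0,0,0,85],[0,0,0.3,0,0,0,85],[0,0,0.3,0,0,0,85],[0,0,0.0,0,0,0,85],[0,0,0.0,0,0,0,85]],
])

```text
t: 2.77
tcp_pos: [631.3, 27.4, 181.5]
eef_rot: [-0.068, 0.998, 0.0, -0.0]
ft_force: [-0.2, 0.0, 0.5]
gripper_width: 85.4
finger_force: 0.0
```

Run:
```python
from h import *
plan(635,21.5,178,97.7)
```

```text
t 2.8 pos [631.3  27.4 181.5] yaw 97.8 tilt [-0.04  0.  ] w 85.4 F [-0.2  0.   0.5] ff 0.0 j6 -1.78
 turn_z 0.001 rows 1 | shift [-0.057 -0.127  0.069] rows 1
```

move_arm([
  [[-0.057,-0.127,0.06,0,0,0,85],[0,0,0,0,0,0,85],[0,0,0,0,0,0,0],[0,0,0,0,0,0,0],[0,0,0,0,0,0,0],[0,0,0,0,0,0,0],[0,0,0,0,0,0,0],[0,0,0,0,0,0,0]],
])

```text
t: 3.43
tcp_pos: [635.7, 20.7, 178.3]
eef_rot: [-0.067, 0.998, -0.0, -0.0]
ft_force: [0.0, 0.1, 0.1]
gripper_width: 11.5
finger_force: 0.0
```

Run:
```python
from h import *
plan(635,21.5,178,97.7);print(r.observe()['ft_torque'])
```

```text
t 3.4 pos [635.7  20.7 178.3] yaw 97.7 tilt [-0.   -0.01] w 11.5 F [0.  0.1 0.1] ff 0.0 j6 -1.79
 turn_z 0.0 rows 1 | shift [0.011 0.018 0.005] rows 1
[-0.0157831  -0.01821783 -0.07339644]
```

move_arm([
  [[0,0,0,0,0,0,0],[0,0,0,0,0,0,0],[0,0,0,0,0,0,0]],
])

```text
t: 3.68
tcp_pos: [635.7, 20.6, 178.2]
eef_rot: [-0.067, 0.998, -0.0, -0.0]
ft_force: [-0.2, -0.2, 0.5]
gripper_width: -0.3
finger_force: 0.0
```

Run:
```python
from h import *
plan(635,21.5,178,97.7);print(r.observe()['ft_torque'])
d=shot('top');s=r.get_image('side')
b=cv2.resize(s['img'][100:250,220:340,::-1],(480,600),interpolation=cv2.INTER_CUBIC)
cv2.imwrite('pics/e.png',b)
```

```text
t 3.7 pos [635.7  20.6 178.2] yaw 97.7 tilt [-0. -0.] w -0.3 F [-0.2 -0.2  0.5] ff 0.0 j6 -1.79
 turn_z 0.0 rows 1 | shift [0.011 0.019 0.004] rows 1
[ 0.00276359  0.02501342 -0.01701956]
```

View pics/e.png

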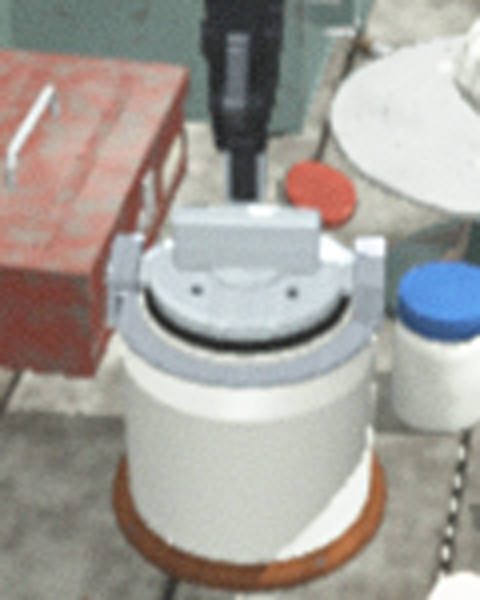

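The shut gripper is behind the rib on its −y side, so something in the localisation is off. I'll check both cameras against the known TCP.

Run:
```python
from h import *
np.set_printoptions(precision=1,suppress=True)
d=r.get_image('top');s=r.get_image('side')
for n,p in(('tcp',[635.7,20.6,178.2]),('tcp+100',[635.7,20.6,278.2]),('rib',[635,21.5,206.5]),('standc',[635,21.5,0])):print(n,'top',proj(d,p),'side',proj(s,p))
print(s['camera_from_world'],d['camera_from_world'])
# two-view triangulation of rib top centre
uA=(280+298/7-.43,155+260/7-.43);uS=(235+257/5.45,145+50/5.45)
P=[np.array(q['K'])@np.array(q['camera_from_world'])[:3] for q in(d,s)]
X=cv2.triangulatePoints(P[0],P[1],np.array(uA).reshape(2,1),np.array(uS).reshape(2,1));print((X[:3]/X[3]).T,uA,uS)
```

```text
tcp top [321.3 192.5] side [281.2 162.9]
tcp+100 top [325.5 188.6] side [280.8 121.4]
rib top [322.  191.8] side [281.4 152. ]
standc top [315.  198.3] side [282.  223.5]
[[ -1.   -0.2  -0.  622.8]
 [ -0.1   0.6  -0.7  91.4]
 [  0.2  -0.7  -0.7 928.8]
 [  0.    0.    0.    1. ]] [[   0.    -1.     0.   120.6]
 [  -1.    -0.    -0.1  618.5]
 [   0.1   -0.    -1.  1347.7]
 [   0.     0.     0.     1. ]]
[[634.8  20.6 200.7]] (322.14142857142855, 191.71285714285713) (282.1559633027523, 154.1743119266055)
```

move_arm([
  [[0,0,-0.5,0,0,0,0],[0,0,-0.5,0,0,0,0],[0,0,-0.5,0,0,0,0],[0,0,0,0,0,0,0],[0,0,0,0,0,0,0]],
])

```text
t: 4.3
tcp_pos: [636.2, 20.6, 254.6]
eef_rot: [-0.067, 0.998, -0.0, 0.001]
ft_force: [0.0, 0.3, -0.4]
gripper_width: -0.1
finger_force: 0.0
```

Run:
```python
from h import *
plan(635,21.5,178,97.7)
s=r.get_image('side');o=r.observe();p=np.array(o['tcp_pos'])
im=s['img'][:,:,::-1].copy();print(proj(s,p),proj(s,p+[0,0,73]))
b=cv2.resize(im[20:240,180:400],(600,600),interpolation=cv2.INTER_CUBIC)
for q in(p,p+[0,0,73]):
    u=proj(s,q);cv2.drawMarker(b,(int((u[0]-180)*600/220),int((u[1]-20)*600/220)),(0,0,255),0,14,1)
cv2.imwrite('pics/f.png',b)
```

```text
t 4.3 pos [636.2  20.6 254.6] yaw 97.7 tilt [ 0.14 -0.02] w -0.1 F [ 0.   0.3 -0.4] ff 0.0 j6 -1.79
 turn_z 0.0 rows 1 | shift [0.02  0.021 1.531] rows 1
[280.92545539 132.42705085] [280.61752488  99.1482157 ]
```

View pics/f.png

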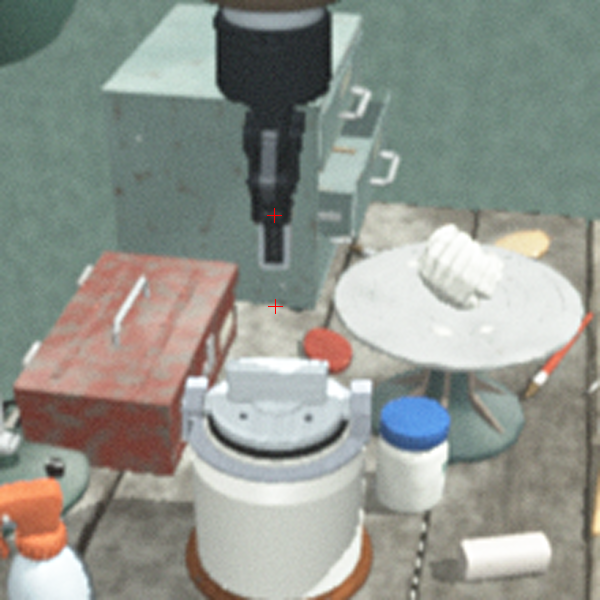

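The fingertip shows at (274,270), 13 image px above the reported TCP mark, so the reported TCP and the cameras disagree. I'll move to open bench, where both cameras can see the tip, and triangulate it.

Run:
```python
from h import *
plan(410,320,150,97.7)
```

```text
t 4.3 pos [635.7  20.6 253.2] yaw 97.7 tilt [ 0.02 -0.01] w 0.1 F [-0.3  0.5 -1.1] ff 0.0 j6 -1.79
 turn_z 0.0 rows 1 | shift [3.672 6.538 2.063] rows 10
```

move_arm([
  [[0.367,0.654,0,0,0,0,0],[0.367,0.654,0,0,0,0,0],[0.367,0.654,0,0,0,0,0],[0.367,0.654,0,0,0,0,0],[0.367,0.654,0,0,0,0,0],[0.367,0.654,0.2,0,0,0,0],[0.367,0.654,0.4,0,0,0,0],[0.367,0.654,0.4,0,0,0,0],[0.367,0.654,0.4,0,0,0,0],[0.367,0.654,0.4,0,0,0,0]],
])

```text
t: 5.18
tcp_pos: [409.8, 318.5, 162.8]
eef_rot: [-0.067, 0.998, -0.0, -0.001]
ft_force: [0.4, 0.4, 1.0]
gripper_width: -0.6
finger_force: 0.0
```

move_arm([
  [[0,0,0,0,0,0,0],[0,0,0,0,0,0,0]],
])

```text
t: 5.35
tcp_pos: [409.7, 318.5, 162.8]
eef_rot: [-0.069, 0.998, -0.001, -0.001]
ft_force: [0.0, 0.3, -0.1]
gripper_width: -0.4
finger_force: 0.0
```

Run:
```python
from h import *
plan(410,320,150,97.7)
p=np.array(r.observe()['tcp_pos']);out=[]
for n in('top','side'):
    s=r.get_image(n);u=proj(s,p).round().astype(int);print(n,proj(s,p))
    x0=min(max(u[0]-50,0),460);y0=min(max(u[1]-60,0),320);print(x0,y0)
    b=cv2.resize(s['img'][y0:y0+100,x0:x0+100,::-1],(400,400),interpolation=cv2.INTER_CUBIC)
    cv2.drawMarker(b,(int((proj(s,p)[0]-x0)*4),int((proj(s,p)[1]-y0)*4)),(0,0,255),0,14,1);out.append(b)
cv2.imwrite('pics/g.png',np.hstack(out))
```

```text
t 5.3 pos [409.7 318.5 162.8] yaw 97.9 tilt [-0.16 -0.09] w -0.4 F [ 0.   0.3 -0.1] ff 0.0 j6 -1.2
 turn_z 0.002 rows 1 | shift [-0.009  0.029  0.257] rows 1
top [188.4347295  292.23864379]
138 232
side [382.57184853 291.82731372]
333 232
```

View pics/g.png

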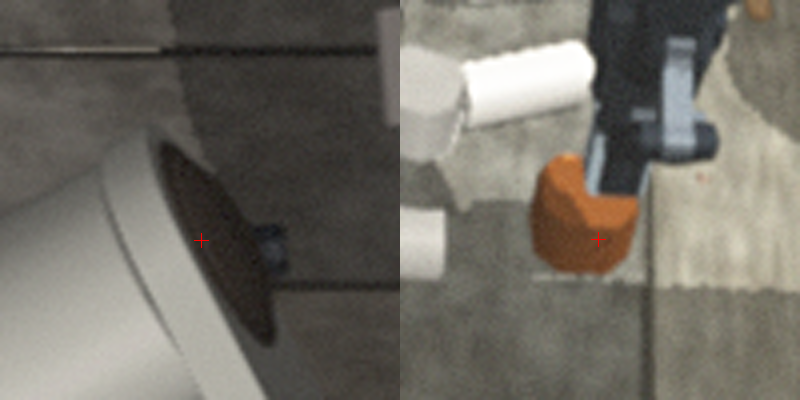

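Run:
```python
from h import *
np.set_printoptions(precision=1,suppress=True)
d=r.get_image('top');s=r.get_image('side')
P=[np.array(q['K'])@np.array(q['camera_from_world'])[:3] for q in(d,s)]
X=cv2.triangulatePoints(P[0],P[1],np.array([208.5,294.]).reshape(2,1),np.array([386,280.3]).reshape(2,1));X=(X[:3]/X[3])[:,0]
print(X,proj(d,X),proj(s,X),X-np.array([409.7,318.5,162.8]))
# box & bench cross-check: drum triangulated (top face centre)
uT=(225+338.5*.15-.5,225+196.5*.15-.5);uS=(482.5*.7-.5,357.5*.7-.5)
X=cv2.triangulatePoints(P[0],P[1],np.array(uT).reshape(2,1),np.array(uS).reshape(2,1));print((X[:3]/X[3]).T)
print(r.observe()['joints'])
```

```text
[403.1 275.8 142. ] [208.5 294.3] [385.3 280.2] [ -6.6 -42.7 -20.8]
[[492.4 123.2  41. ]]
[ 0.5  0.   1.6 -0.   1.5 -1.2]
```

move_arm([
  [[0,0,0,0,0,0.077,0],[0,0,0,0,0,0.077,0],[0,0,0,0,0,0.077,0],[0,0,0,0,0,0.077,0],[0,0,0,0,0,0.077,0],[0,0,0,0,0,0.077,0],[0,0,0,0,0,0.077,0],[0,0,0,0,0,0.077,0],[0,0,0,0,0,0.077,0],[0,0,0,0,0,0.077,0]],
])

```text
t: 6.38
tcp_pos: [412.7, 316.9, 165.1]
eef_rot: [0.515, 0.857, 0.0, 0.0]
ft_force: [0.0, 0.1, -0.1]
gripper_width: 0.4
finger_force: 0.0
```

move_arm([
  [[0,0,0,0,0,0.077,0],[0,0,0,0,0,0.077,0],[0,0,0,0,0,0.077,0],[0,0,0,0,0,0,85],[0,0,0,0,0,0,85],[0,0,0,0,0,0,85],[0,0,0,0,0,0,85],[0,0,0,0,0,0,85]],
])

```text
t: 7.05
tcp_pos: [411.8, 317.6, 164.8]
eef_rot: [0.658, 0.753, -0.0, 0.0]
ft_force: [-0.5, 0.5, -0.2]
gripper_width: 60.7
finger_force: 0.0
```

Run:
```python
from h import *
plan(410,320,150,7.7)
o=r.observe();p=np.array(o['tcp_pos']);out=[];print(o['joints'].round(3))
for n in('top','side'):
    s=r.get_image(n);u=proj(s,p).round().astype(int);print(n,proj(s,p))
    x0=min(max(u[0]-70,0),420);y0=min(max(u[1]-90,0),280);print(x0,y0)
    b=cv2.resize(s['img'][y0:y0+140,x0:x0+140,::-1],(400,400),interpolation=cv2.INTER_CUBIC)
    cv2.drawMarker(b,(int((proj(s,p)[0]-x0)*400/140),int((proj(s,p)[1]-y0)*400/140)),(0,0,255),0,14,1);out.append(b)
cv2.imwrite('pics/i.png',np.hstack(out))
```

```text
t 7.0 pos [411.8 317.6 164.8] yaw 7.7 tilt [-0.   -0.01] w 60.7 F [-0.5  0.5 -0.2] ff 0.0 j6 0.37
 turn_z 0.0 rows 1 | shift [ 0.053 -0.03   0.296] rows 1
[ 0.509  0.049  1.612 -0.     1.481  0.374]
top [188.70776549 291.39087937]
119 201
side [381.42519108 290.39832205]
311 200
```

View pics/i.png

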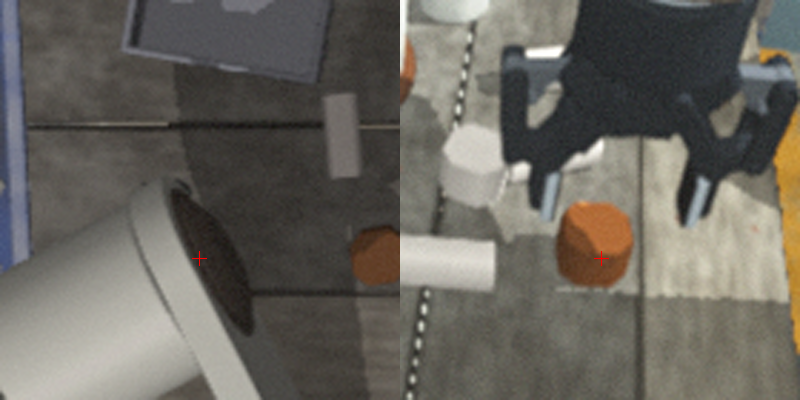

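Rotating the tool leaves the offset in the side view unchanged. I'll settle it physically by lowering the shut fingers onto free bench here and reading the force and where the tip appears.

move_arm([
  [[0,0,0.4,0,0,0,0],[0,0,0.4,0,0,0,0],[0,0,0.4,0,0,0,0],[0,0,0.4,0,0,0,0],[0,0,0.4,0,0,0,0],[0,0,0.4,0,0,0,0],[0,0,0.2,0,0,0,0],[0,0,0.2,0,0,0,0],[0,0,0.1,0,0,0,0],[0,0,0,0,0,0,0]],
])

```text
t: 7.98
tcp_pos: [411.6, 317.6, 19.3]
eef_rot: [0.658, 0.753, -0.0, -0.0]
ft_force: [-0.9, 0.1, -0.5]
gripper_width: 0.1
finger_force: 0.0
```

Run:
```python
from h import *
plan(410,320,150,7.7)
o=r.observe();p=np.array(o['tcp_pos']);out=[];print(o['joints'].round(3))
for n in('top','side'):
    s=r.get_image(n);u=proj(s,p).round().astype(int);print(n,proj(s,p))
    x0=min(max(u[0]-50,0),460);y0=min(max(u[1]-70,0),320);print(x0,y0)
    b=cv2.resize(s['img'][y0:y0+100,x0:x0+100,::-1],(400,400),interpolation=cv2.INTER_CUBIC)
    cv2.drawMarker(b,(int((proj(s,p)[0]-x0)*4),int((proj(s,p)[1]-y0)*4)),(0,0,255),0,14,1);out.append(b)
cv2.imwrite('pics/j.png',np.hstack(out))
```

```text
t 8.0 pos [411.6 317.6  19.3] yaw 7.6 tilt [-0.04 -0.03] w 0.1 F [-0.9  0.1 -0.5] ff 0.0 j6 0.38
 turn_z -0.001 rows 1 | shift [ 0.052 -0.025 -2.615] rows 1
[ 0.509  0.167  1.793 -0.     1.182  0.376]
top [197.95888222 285.50131942]
148 216
side [369.24723469 340.76656902]
319 271
```

View pics/j.png

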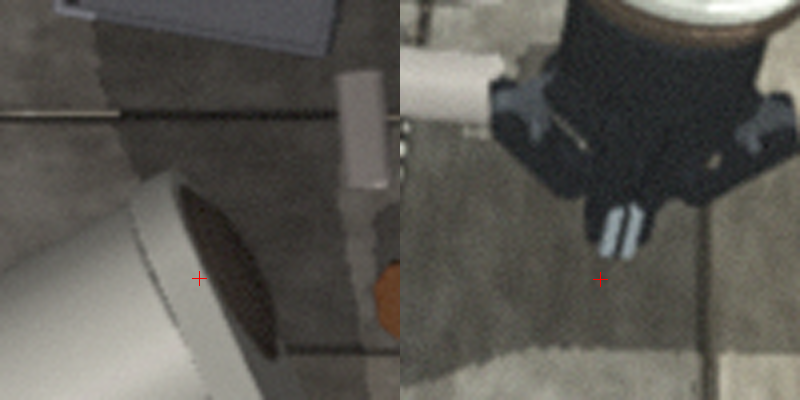

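move_arm([
  [[0,0,0.1,0,0,0,0],[0,0,0.1,0,0,0,0],[0,0,0.1,0,0,0,0],[0,0,0,0,0,0,0]],
])

```text
t: 8.42
tcp_pos: [411.3, 317.4, 3.7]
eef_rot: [0.659, 0.753, -0.001, -0.0]
ft_force: [-0.6, 0.4, -1.1]
gripper_width: -0.0
finger_force: 0.0
```

move_arm([
  [[0,0,0.04,0,0,0,0],[0,0,0.04,0,0,0,0],[0,0,0,0,0,0,0]],
])

```text
t: 8.67
tcp_pos: [411.6, 317.6, 0.4]
eef_rot: [0.659, 0.753, -0.0, -0.0]
ft_force: [-0.9, 0.3, 0.6]
gripper_width: 0.0
finger_force: 0.0
```

move_arm([
  [[0,0,0.03,0,0,0,0],[0,0,0.0,0,0,0,0]],
])

```text
t: 8.83
tcp_pos: [411.7, 317.7, -0.9]
eef_rot: [0.659, 0.753, -0.0, -0.0]
ft_force: [0.4, 0.4, -0.7]
gripper_width: -0.1
finger_force: 0.0
```

move_arm([
  [[0,0,0.03,0,0,0,0],[0,0,0.0,0,0,0,0]],
])

```text
t: 9.0
tcp_pos: [411.7, 317.7, -2.4]
eef_rot: [0.659, 0.753, -0.0, 0.0]
ft_force: [0.6, -0.9, -0.2]
gripper_width: 0.2
finger_force: 0.0
```

Run:
```python
from h import *
s=r.get_image('side');p=np.array(r.observe()['tcp_pos']);u=proj(s,p);print(p,u,r.observe()['ft_force'])
im=s['img'][300:360,340:400].astype(int)
m=im.sum(2);np.set_printoptions(linewidth=250)
# lowest light-strip / dark-finger pixels: print brightness map
print(m[20:52:1,14:54:1]//3)
```

```text
[411.67902249 317.66622881  -2.36045667] [367.6372403 347.1737266] [-0.51261723  0.15212064 -0.14163455]
[[42 38 40 ... 37 42 52]
 [42 43 46 ... 40 43 48]
 [34 38 37 ... 43 38 42]
 ...
 [72 73 68 ... 77 70 53]
 [77 69 67 ... 73 68 56]
 [69 68 72 ... 73 68 53]]
```

No contact at z = −2.4, so the real tip sits higher than reported. I'll feel down gently for the bench to measure the offset.

move_arm([
  [[0,0,0.05,0,0,0,0],[0,0,0.05,0,0,0,0],[0,0,0,0,0,0,0]],
])

```text
t: 9.3
tcp_pos: [411.5, 317.5, -7.8]
eef_rot: [0.659, 0.753, -0.0, -0.0]
ft_force: [0.1, -0.0, -0.4]
gripper_width: -0.1
finger_force: 0.0
```

move_arm([
  [[0,0,0.05,0,0,0,0],[0,0,0.05,0,0,0,0],[0,0,0,0,0,0,0]],
])

```text
t: 9.55
tcp_pos: [411.5, 317.5, -12.8]
eef_rot: [0.659, 0.753, -0.0, -0.0]
ft_force: [0.6, -1.0, -0.8]
gripper_width: 0.2
finger_force: 0.0
```

Run:
```python
from h import *
plan()
o=r.observe();p=np.array(o['tcp_pos']);s=r.get_image('side');print(proj(s,p))
b=cv2.resize(s['img'][290:370,320:420,::-1],(800,640),interpolation=cv2.INTER_CUBIC)[:600]
u=proj(s,p);cv2.drawMarker(b,(int((u[0]-320)*8),int((u[1]-290)*8)),(0,0,255),0,14,1)
cv2.imwrite('pics/k.png',b)
```

```text
t 9.6 pos [411.5 317.5 -12.8] yaw 7.6 tilt [-0.04 -0.03] w 0.2 F [ 0.6 -1.  -0.8] ff 0.0 j6 0.38
 turn_z -0.0 rows 0 | shift [ 0.  0. -0.] rows 0
[367.01142156 350.14168405]
```

View pics/k.png

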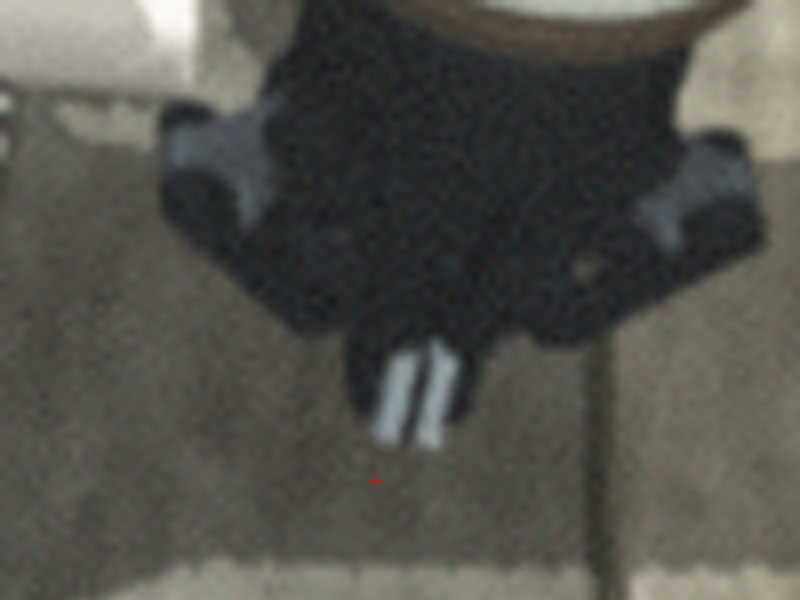

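move_arm([
  [[0,0,0.06,0,0,0,0],[0,0,0.06,0,0,0,0],[0,0,0,0,0,0,0]],
])

```text
t: 9.85
tcp_pos: [411.4, 317.5, -18.9]
eef_rot: [0.659, 0.753, -0.0, -0.0]
ft_force: [0.1, -0.2, -0.3]
gripper_width: -0.1
finger_force: 0.0
```

move_arm([
  [[0,0,0.04,0,0,0,0],[0,0,0.03,0,0,0,0],[0,0,0,0,0,0,0]],
])

```text
t: 10.1
tcp_pos: [411.6, 317.6, -22.1]
eef_rot: [0.659, 0.753, -0.0, -0.0]
ft_force: [-1.0, -0.4, -0.2]
gripper_width: -0.2
finger_force: 0.0
```

move_arm([
  [[0,0,0.04,0,0,0,0],[0,0,0.0,0,0,0,0]],
])

```text
t: 10.27
tcp_pos: [411.6, 317.7, -24.0]
eef_rot: [0.659, 0.753, -0.0, -0.0]
ft_force: [-0.0, -0.5, 0.2]
gripper_width: 0.2
finger_force: 0.0
```

move_arm([
  [[0,0,0.04,0,0,0,0],[0,0,0.0,0,0,0,0]],
])

```text
t: 10.43
tcp_pos: [411.6, 317.6, -26.1]
eef_rot: [0.659, 0.753, -0.0, -0.0]
ft_force: [-0.0, -0.1, 0.4]
gripper_width: -0.3
finger_force: 0.0
```

move_arm([
  [[0,0,0.04,0,0,0,0],[0,0,0.0,0,0,0,0]],
])

```text
t: 10.6
tcp_pos: [411.6, 317.6, -28.1]
eef_rot: [0.659, 0.753, -0.0, -0.0]
ft_force: [-0.1, 0.4, 0.0]
gripper_width: 0.2
finger_force: 0.0
```

move_arm([
  [[0,0,0.04,0,0,0,0],[0,0,0.0,0,0,0,0]],
])

```text
t: 10.77
tcp_pos: [411.6, 317.6, -30.1]
eef_rot: [0.659, 0.753, -0.0, -0.0]
ft_force: [0.1, 0.3, 0.0]
gripper_width: 0.1
finger_force: 0.0
```

move_arm([
  [[0,0,0.04,0,0,0,0],[0,0,0.0,0,0,0,0]],
])

```text
t: 10.93
tcp_pos: [411.6, 317.6, -32.1]
eef_rot: [0.659, 0.753, -0.0, -0.0]
ft_force: [0.1, -0.2, -0.6]
gripper_width: 0.0
finger_force: 0.0
```

Run:
```python
from h import *
plan()
s=r.get_image('side');g=cv2.cvtColor(s['img'],cv2.COLOR_RGB2GRAY)
np.set_printoptions(linewidth=300,threshold=100000)
print(proj(s,r.observe()['tcp_pos']));print(g[325:365,358:388])
```

```text
t 10.9 pos [411.6 317.6 -32.1] yaw 7.6 tilt [-0.02 -0.01] w 0.0 F [ 0.1 -0.2 -0.6] ff 0.0 j6 0.38
 turn_z -0.0 rows 0 | shift [ 0.  0. -0.] rows 0
[365.61506766 355.53237516]
[[ 45  42  49  43  39  37  39  38  41  39  41  43  41  43  36  48  37  36  40  40  42  31  32  39  40  43  37  42  37  38]
 [ 44  48  45  44  42  35  36  35  39  38  46  33  45  45  38  41  41  38  40  39  38  34  35  36  39  42  41  44  42  46]
 [ 41  43  45  41  39  40  43  36  44  41  42  35  45  39  45  43  39  48  38  38  35  39  31  37  43  36  38  43  46  38]
 [ 43  40  44  40  43  35  41  42  35  39  36  44  35  46  39  41  42  37  39  43  29  33  38  36  34  33  34  39  38  40]
 [ 43  41  41  42  43  38  36  41  37  42  40  33  45  42  40  38  50  37  40  28  33  42  44  39  38  44  42  44  48  41]
 [ 41  41  42  46  44  45  40  30  38  44  41  48  35  37  40  40  44  44  38  33  37  39  46  44  40  39  43  37  43  44]
 [ 37  43  41  37  43  38  38  41  41  39  44  37  40  42  34  40  46  33  39  39  37  36  37  42  41  44  42  46  46  52]
 [ 40  40  39  42  41  42  41  35  41  39  38  35  38  28  36  3
[... 3295 characters left out ...]
 81  82  88  82  81  86  82  80  86  80  88  82  83  80  80  82  84  81  86  82  80]
 [ 87  85  88  92  89  86  85  83  83  84  89  89  86  84  89  85  88  89  84  79  84  84  83  84  82  78  75  80  82  81]
 [105  91  93 106 102  96  88  91  87  90 104 100  88  88  84  88 102 104  90  79  88  98 106 102  88  80  85  96 106  93]
 [125 107 109 123 132 129 105 100 106 115 124 118 109  97 101 114 120 126 111 109 112 130 133 125 105 106 108 120 119 115]
 [134 132 131 135 134 128 128 128 131 132 133 131 121 121 125 126 134 129 132 133 135 143 137 140 127 131 130 128 133 124]
 [135 131 136 134 128 132 131 132 132 136 130 132 125 123 121 129 131 131 136 141 134 138 132 136 137 134 134 134 129 133]]
```

move_arm([
  [[0,0,0.04,0,0,0,0],[0,0,0.0,0,0,0,0]],
])

```text
t: 11.15
tcp_pos: [411.6, 317.6, -34.1]
eef_rot: [0.659, 0.753, -0.0, -0.0]
ft_force: [0.8, 0.3, -0.4]
gripper_width: -0.3
finger_force: 0.0
```

move_arm([
  [[0,0,0.04,0,0,0,0],[0,0,0.0,0,0,0,0]],
])

```text
t: 11.32
tcp_pos: [411.9, 317.8, -35.1]
eef_rot: [0.659, 0.753, 0.0, 0.0]
ft_force: [-3.4, -2.6, 11.7]
gripper_width: 0.1
finger_force: 6.0
```

move_arm([
  [[0,0,0.04,0,0,0,0],[0,0,0.0,0,0,0,0]],
])

```text
t: 11.48
tcp_pos: [412.1, 317.9, -35.3]
eef_rot: [0.658, 0.753, 0.0, 0.0]
ft_force: [-16.6, -11.8, 48.6]
gripper_width: -0.0
finger_force: 24.3
```

The bench is felt at reported z = −35, so the reported TCP lies about 35 mm beyond the real tips. I'll back off and compute the xy bias too.

move_arm([
  [[0,0,-0.1,0,0,0,0],[0,0,-0.1,0,0,0,0],[0,0,-0.1,0,0,0,0],[0,0,0,0,0,0,0]],
])

```text
t: 11.82
tcp_pos: [412.2, 317.9, -21.9]
eef_rot: [0.659, 0.753, 0.001, 0.0]
ft_force: [-0.1, 0.5, 0.4]
gripper_width: 0.3
finger_force: 0.0
```

Run:
```python
from h import *
print('hold',r.hold_point_z);plan()
s=r.get_image('side')
# strips' lower end was (368.9,351.0) with tip at true z = -32.1+34.9=2.8, on the face 11 mm nearer (+y)
q=ray(s,(368.9,351.0),2.8);print(q,'expected',411.6,317.6+11)
q=ray(s,(371.3,345.6),22.1);print(q)
print(r.observe()['joints'].round(4))
```

```text
hold 18.700000000000003
t 11.8 pos [412.2 317.9 -21.9] yaw 7.6 tilt [0.06 0.03] w 0.3 F [-0.1  0.5  0.4] ff 0.0 j6 0.38
 turn_z -0.0 rows 0 | shift [ 0.  0. -0.] rows 0
[409.54338245 328.21678042   2.8       ] expected 411.6 328.6
[407.83054564 328.50783251  22.1       ]
[ 5.0900e-01  2.1750e-01  1.8299e+00 -1.0000e-04  1.0935e+00  3.7610e-01]
```

XY agrees within 3 mm, so only z is biased. The helper now uses true z (+35). Back to the lid, turning the other way for more wrist range.

```bash
sed -i "s/p=np.array(o\['tcp_pos'\]);cy/p=np.array(o['tcp_pos']);cy/; s/p=np.array(o\['tcp_pos'\])$/p=np.array(o['tcp_pos'])+[0,0,35]/" h.py; grep -n "35\]" h.py
```

```text
16:    o=r.observe();R=Ro.from_quat(o['eef_rot']).as_matrix();p=np.array(o['tcp_pos'])+[0,0,35]
```

move_arm([
  [[0,0,-0.5,0,0,0.077,0],[0,0,-0.5,0,0,0.077,30],[0,0,-0.5,0,0,0.077,85],[0,0,-0.5,0,0,0.077,85],[0,0,-0.5,0,0,0.077,85],[0,0,-0.5,0,0,0.077,85],[0,0,-0.5,0,0,0.077,85],[0,0,-0.5,0,0,0.077,85],[0,0,-0.5,0,0,0.077,85],[0,0,-0.2,0,0,0.077,85]],
])

```text
t: 12.7
tcp_pos: [412.4, 318.1, 215.3]
eef_rot: [0.97, 0.242, 0.002, -0.0]
ft_force: [0.2, 0.8, -0.6]
gripper_width: 84.7
finger_force: 0.0
```

move_arm([
  [[0,0,0,0,0,0.077,85],[0,0,0,0,0,0.077,85],[0,0,0,0,0,0.077,85],[0,0,0,0,0,0,85]],
])

```text
t: 13.03
tcp_pos: [411.7, 317.7, 211.8]
eef_rot: [0.998, 0.062, -0.0, 0.0]
ft_force: [-0.6, -0.1, -0.4]
gripper_width: 84.7
finger_force: 0.0
```

Run:
```python
from h import *
plan(635,21.5,240,97.7)
```

```text
t 13.0 pos [411.7 317.7 246.8] yaw -82.8 tilt [-0.03 -0.02] w 84.7 F [-0.6 -0.1 -0.4] ff 0.0 j6 1.96
 turn_z -0.006 rows 1 | shift [3.632 6.469 0.137] rows 10
```

move_arm([
  [[0.363,0.647,0,0,0,-0.006,85],[0.363,0.647,0,0,0,0,85],[0.363,0.647,0,0,0,0,85],[0.363,0.647,0,0,0,0,85],[0.363,0.647,0,0,0,0,85],[0.363,0.647,0,0,0,0,85],[0.363,0.647,0,0,0,0,85],[0.363,0.647,0,0,0,0,85],[0.363,0.647,0,0,0,0,85],[0.363,0.647,0,0,0,0,85]],
])

```text
t: 13.87
tcp_pos: [637.4, 20.9, 211.8]
eef_rot: [0.997, 0.073, -0.0, 0.0]
ft_force: [-0.6, 0.9, 0.1]
gripper_width: 84.9
finger_force: 0.0
```

move_arm([
  [[0,0,0,0,0,0,85],[0,0,0,0,0,0,85],[0,0,0,0,0,0,85]],
])

```text
t: 14.12
tcp_pos: [636.4, 22.8, 211.7]
eef_rot: [0.997, 0.072, -0.0, -0.0]
ft_force: [-0.6, -0.2, -0.2]
gripper_width: 84.9
finger_force: 0.0
```

Run:
```python
from h import *
plan(635,21.5,178,97.7)
```

```text
t 14.1 pos [636.4  22.8 246.7] yaw -81.8 tilt [-0.06  0.01] w 84.9 F [-0.6 -0.2 -0.2] ff 0.0 j6 1.34
 turn_z 0.006 rows 1 | shift [-0.03   0.023  1.374] rows 1
```

move_arm([
  [[-0.03,0.023,0.274,0,0,0.006,85],[0,0,0.274,0,0,0,85],[0,0,0.274,0,0,0,85],[0,0,0.274,0,0,0,85],[0,0,0.24,0,0,0,85],[0,0,0,0,0,0,85],[0,0,0,0,0,0,85]],
])

```text
t: 14.7
tcp_pos: [634.8, 22.0, 145.5]
eef_rot: [0.998, 0.066, -0.0, -0.0]
ft_force: [0.1, -0.2, 1.1]
gripper_width: 85.3
finger_force: 0.0
```

move_arm([
  [[0,0,0,0,0,0,0],[0,0,0,0,0,0,0],[0,0,0,0,0,0,0],[0,0,0,0,0,0,0],[0,0,0,0,0,0,0],[0,0,0,0,0,0,0],[0,0,0,0,0,0,0],[0,0,0,0,0,0,0]],
])

```text
t: 15.37
tcp_pos: [635.3, 21.3, 145.9]
eef_rot: [0.998, 0.066, 0.0, 0.0]
ft_force: [-1.2, 0.5, 4.0]
gripper_width: 14.8
finger_force: 60.7
```

Run:
```python
from h import *
plan(635,21.5,178,97.7);print(r.observe()['ft_torque'])
```

```text
t 15.4 pos [635.3  21.3 180.9] yaw -82.5 tilt [ 0.03 -0.01] w 14.8 F [-1.2  0.5  4. ] ff 60.7 j6 1.35
 turn_z -0.002 rows 1 | shift [-0.006 -0.004  0.058] rows 1
[0.04874384 0.24965085 0.18387281]
```

The rib is gripped (60 N, width 14.8). Next I press down 7 mm.

move_arm([
  [[0,0,0.04,0,0,0,0],[0,0,0.04,0,0,0,0],[0,0,0.03,0,0,0,0],[0,0,0.02,0,0,0,0],[0,0,0,0,0,0,0],[0,0,0,0,0,0,0]],
])

```text
t: 15.87
tcp_pos: [635.4, 21.3, 140.1]
eef_rot: [0.998, 0.066, 0.001, 0.0]
ft_force: [-4.5, 0.1, 13.2]
gripper_width: 14.9
finger_force: 62.0
```

Run:
```python
from h import *
plan(635,21.5,178,97.7);print(r.observe()['ft_torque'])
```

```text
t 15.9 pos [635.4  21.3 175.1] yaw -82.5 tilt [ 0.07 -0.02] w 14.9 F [-4.5  0.1 13.2] ff 62.0 j6 1.35
 turn_z -0.002 rows 1 | shift [-0.008 -0.005 -0.058] rows 1
[0.04313811 0.80051309 0.15955429]
```

move_arm([
  [[0,0,0.025,0,0,0,0],[0,0,0,0,0,0,0],[0,0,0,0,0,0,0]],
])

```text
t: 16.12
tcp_pos: [635.5, 21.3, 139.0]
eef_rot: [0.998, 0.066, 0.001, 0.0]
ft_force: [-5.3, 0.8, 15.8]
gripper_width: 14.8
finger_force: 62.2
```

move_arm([
  [[0,0,0,0,0,-0.04,0],[0,0,0,0,0,-0.04,0],[0,0,0,0,0,0,0]],
])

```text
t: 16.37
tcp_pos: [635.9, 21.2, 139.2]
eef_rot: [0.991, 0.13, 0.001, 0.0]
ft_force: [-1.3, 1.1, 14.4]
gripper_width: 14.7
finger_force: 62.1
```

Run:
```python
from h import *
plan(635,21.5,178,97.7);print(r.observe()['ft_torque'])
```

```text
t 16.4 pos [635.9  21.2 174.2] yaw -75.0 tilt [ 0.15 -0.02] w 14.7 F [-1.3  1.1 14.4] ff 62.1 j6 1.22
 turn_z 0.081 rows 2 | shift [-0.018 -0.008 -0.075] rows 1
[ 0.09859399  0.26009737 -0.31844951]
```

Turning freely, with low torque. I'll continue to 0.75 rad or slightly more.

move_arm([
  [[0,0,0,0,0,-0.05,0],[0,0,0,0,0,-0.05,0],[0,0,0,0,0,-0.05,0],[0,0,0,0,0,-0.05,0],[0,0,0,0,0,-0.05,0],[0,0,0,0,0,-0.05,0],[0,0,0,0,0,-0.05,0],[0,0,0,0,0,-0.05,0],[0,0,0,0,0,0,0]],
])

```text
t: 17.12
tcp_pos: [636.0, 21.2, 139.3]
eef_rot: [0.903, 0.431, 0.001, 0.001]
ft_force: [-0.1, 0.2, 14.8]
gripper_width: 15.0
finger_force: 62.1
```

Run:
```python
from h import *
plan(635,21.5,178,140.5);print(r.observe()['ft_torque'])
```

```text
t 17.1 pos [636.   21.2 174.3] yaw -39.0 tilt [ 0.16 -0.02] w 15.0 F [-0.1  0.2 14.8] ff 62.1 j6 0.59
 turn_z 0.006 rows 1 | shift [-0.009 -0.02  -0.074] rows 1
[ 0.01522263  0.09454488 -0.24128142]
```

move_arm([
  [[0,0,-0.1,0,0,0,0],[0,0,-0.15,0,0,0,0],[0,0,-0.3,0,0,0,0],[0,0,-0.4,0,0,0,0],[0,0,-0.4,0,0,0,0],[0,0,-0.3,0,0,0,0],[0,0,0,0,0,0,0]],
])

```text
t: 17.7
tcp_pos: [636.0, 21.3, 223.0]
eef_rot: [0.904, 0.428, 0.001, 0.001]
ft_force: [0.3, -0.7, -2.6]
gripper_width: 14.6
finger_force: 59.7
```

Run:
```python
from h import *
plan(410,320,150,140.5);print(r.observe()['ft_torque'])
```

```text
t 17.7 pos [636.   21.3 258. ] yaw -39.3 tilt [ 0.2  -0.02] w 14.6 F [ 0.3 -0.7 -2.6] ff 59.7 j6 0.6
 turn_z 0.003 rows 1 | shift [ 1.735 -7.289  2.161] rows 10
[ 0.00466649 -0.04144549  0.03296956]
```

move_arm([
  [[0.173,-0.728,0,0,0,0,0],[0.173,-0.728,0,0,0,0,0],[0.173,-0.728,0,0,0,0,0],[0.173,-0.728,0,0,0,0,0],[0.173,-0.728,0,0,0,0,0],[0.173,-0.728,0,0,0,0,0],[0.173,-0.728,0,0,0,0,0],[0.173,-0.728,0,0,0,0,0],[0.173,-0.728,0,0,0,0,0],[0.173,-0.728,0,0,0,0,0]],
])

```text
t: 18.53
tcp_pos: [406.4, 319.6, 218.8]
eef_rot: [0.904, 0.428, -0.001, 0.0]
ft_force: [0.9, -0.0, -3.5]
gripper_width: 15.2
finger_force: 60.0
```

move_arm([
  [[0,0,0.6,0,0,0,0],[0,0,0.6,0,0,0,0],[0,0,0.6,0,0,0,0],[0,0,0.6,0,0,0,0],[0,0,0.6,0,0,0,0],[0,0,0.6,0,0,0,0],[0,0,0.4,0,0,0,0],[0,0,0.2,0,0,0,0],[0,0,0,0,0,0,0],[0,0,0,0,0,0,0]],
])

```text
t: 19.37
tcp_pos: [408.1, 318.6, 10.3]
eef_rot: [0.904, 0.428, -0.0, 0.0]
ft_force: [0.7, -0.0, -3.6]
gripper_width: 15.1
finger_force: 60.1
```

Run:
```python
from h import *
plan(410,320,35,140.5);print(r.observe()['ft_torque'])
```

```text
t 19.4 pos [408.1 318.6  45.3] yaw -39.3 tilt [-0.03 -0.02] w 15.1 F [ 0.7 -0.  -3.6] ff 60.1 j6 1.2
 turn_z 0.002 rows 1 | shift [0.045 0.011 0.206] rows 1
[ 0.02390949  0.03362344 -0.00670615]
```

move_arm([
  [[0,0,0.1,0,0,0,0],[0,0,0.06,0,0,0,0],[0,0,0.04,0,0,0,0],[0,0,0,0,0,0,0]],
])

```text
t: 19.7
tcp_pos: [408.2, 318.7, 0.2]
eef_rot: [0.904, 0.428, 0.0, 0.0]
ft_force: [0.6, 0.4, -4.0]
gripper_width: 15.0
finger_force: 60.2
```

Run:
```python
from h import *
plan(410,320,35,140.5);print(r.observe()['ft_torque'])
```

```text
t 19.7 pos [408.2 318.7  35.2] yaw -39.3 tilt [0.01 0.  ] w 15.0 F [ 0.6  0.4 -4. ] ff 60.2 j6 1.2
 turn_z 0.003 rows 1 | shift [0.043 0.011 0.005] rows 1
[-0.02957642  0.03676473  0.03442781]
```

move_arm([
  [[0,0,0.03,0,0,0,0],[0,0,0.0,0,0,0,0]],
])

```text
t: 19.87
tcp_pos: [408.5, 318.9, -0.6]
eef_rot: [0.904, 0.428, 0.0, -0.0]
ft_force: [-2.8, -2.0, 5.5]
gripper_width: 14.9
finger_force: 61.4
```

move_arm([
  [[0,0,0.02,0,0,0,0],[0,0,0.0,0,0,0,0]],
])

```text
t: 20.03
tcp_pos: [408.5, 318.9, -0.7]
eef_rot: [0.904, 0.428, 0.001, 0.0]
ft_force: [-9.2, -6.1, 22.1]
gripper_width: 15.0
finger_force: 63.7
```

The lid touches down at exactly the predicted height. I'll release, lift, and re-detect the pieces.

move_arm([
  [[0,0,-0.03,0,0,0,30],[0,0,0,0,0,0,60],[0,0,0,0,0,0,60],[0,0,0,0,0,0,60],[0,0,-0.2,0,0,0,60],[0,0,-0.6,0,0,0,60],[0,0,-0.6,0,0,0,60],[0,0,-0.6,0,0,0,60],[0,0,0,0,0,0,60],[0,0,0,0,0,0,60]],
])

```text
t: 20.87
tcp_pos: [409.0, 319.2, 101.3]
eef_rot: [0.904, 0.428, 0.002, -0.0]
ft_force: [0.2, -0.3, -0.4]
gripper_width: 59.5
finger_force: 0.0
```

```bash
cat >> h.py <<'E'
def detect(f=None,th=105,z=30):
    d=r.get_image('top');hsv=cv2.cvtColor(d['img'],cv2.COLOR_RGB2HSV)
    g=cv2.medianBlur(d['img'],3).min(2);m=((g>th)).astype(np.uint8)
    m[:222]=0;m[310:]=0;m[:,:205]=0;m[:,352:]=0
    m=cv2.morphologyEx(m,cv2.MORPH_OPEN,np.ones((3,3),np.uint8))
    cs,_=cv2.findContours(m,cv2.RETR_EXTERNAL,cv2.CHAIN_APPROX_NONE)
    for c in cs:
        if cv2.contourArea(c)<60: continue
        P=np.array([ray(d,q[0],z)[:2] for q in c],np.float32);(x,y),(w,h),a=cv2.minAreaRect(P)
        if w<h: w,h,a=h,w,a+90
        print('at %.1f %.1f size %.0f %.0f axis %.1f'%(x,y,w+2.5,h+2.5,(a+90)%180-90))
    if f: cv2.imwrite('pics/'+f,cv2.resize(d['img'][200:310,200:360,::-1],(800,550),interpolation=cv2.INTER_CUBIC))
E
python3 - <<'E'
from h import *
plan();print('--')
for t in(95,105,115):detect('m.png',t);print()
E
```

```text
t 20.9 pos [409.  319.2 136.3] yaw -39.3 tilt [0.18 0.09] w 59.5 F [ 0.2 -0.3 -0.4] ff 0.0 j6 1.2
 turn_z -0.0 rows 0 | shift [ 0.  0. -0.] rows 0
--
at 411.8 281.8 size 93 35 axis 3.9
at 440.0 -2.2 size 77 31 axis 19.6
at 456.9 109.4 size 127 50 axis 21.3
at 506.4 216.3 size 74 24 axis 6.1

at 411.7 282.2 size 92 35 axis 0.8
at 439.8 -2.8 size 76 29 axis 20.7
at 440.6 95.1 size 85 27 axis 27.0

at 420.6 282.4 size 76 30 axis 5.2
at 440.2 -3.0 size 75 27 axis 19.9
at 439.5 94.6 size 80 27 axis 27.0
```

Run:
```python
from h import *
plan(506,216,80,96)
```

```text
t 21.0 pos [407.8 318.4 133.4] yaw -39.3 tilt [-0.07 -0.04] w 60.0 F [-0.7 -0.5 -0.8] ff 0.0 j6 1.2
 turn_z 0.497 rows 7 | shift [1.74  2.243 1.069] rows 4
```

move_arm([
  [[0,0,0,0,0,0.071,62],[0,0,0,0,0,0.071,62],[0,0,0,0,0,0.071,62],[0,0,0,0,0,0.071,62],[0,0,0,0,0,0.071,62],[0,0,0,0,0,0.071,62],[0,0,0,0,0,0.071,62]],
])

```text
t: 21.6
tcp_pos: [407.7, 318.4, 98.0]
eef_rot: [0.999, 0.05, -0.001, 0.001]
ft_force: [0.7, 0.1, 0.2]
gripper_width: 61.8
finger_force: 0.0
```

move_arm([
  [[0.435,0.561,0.2,0,0,0,62],[0.435,0.561,0.2,0,0,0,62],[0.435,0.561,0.2,0,0,0,62],[0.435,0.561,0.2,0,0,0,62],[0,0,0.2,0,0,0,62],[0,0,0,0,0,0,62],[0,0,0,0,0,0,62]],
])

```text
t: 22.18
tcp_pos: [505.6, 216.0, 48.1]
eef_rot: [0.999, 0.052, -0.001, 0.0]
ft_force: [-0.5, 0.5, 0.0]
gripper_width: 62.1
finger_force: 0.0
```

Run:
```python
from h import *
plan(506,216,5,96)
```

```text
t 22.2 pos [505.6 216.   83.1] yaw -84.0 tilt [-0.15 -0.03] w 62.1 F [-0.5  0.5  0. ] ff 0.0 j6 1.73
 turn_z -0.0 rows 1 | shift [8.000e-03 1.000e-03 1.562e+00] rows 1
```

move_arm([
  [[0.01,0,0.4,0,0,0,62],[0,0,0.4,0,0,0,62],[0,0,0.4,0,0,0,62],[0,0,0.25,0,0,0,62],[0,0,0.1,0,0,0,62],[0,0,0,0,0,0,10],[0,0,0,0,0,0,10],[0,0,0,0,0,0,10],[0,0,0,0,0,0,10],[0,0,0,0,0,0,10]],
])

```text
t: 23.02
tcp_pos: [507.5, 216.7, -26.9]
eef_rot: [0.999, 0.052, 0.001, -0.0]
ft_force: [-2.4, 2.3, 8.2]
gripper_width: 28.3
finger_force: 60.3
```

move_arm([
  [[0,0,-0.3,0,0,0,10],[0,0,-0.7,0,0,0,10],[0,0,-0.7,0,0,0,10],[0,0,-0.7,0,0,0,10],[0,0,-0.7,0,0,0,10],[0,0,-0.7,0,0,0,10],[0,0,-0.6,0,0,0,10],[0,0,0,0,0,0,10]],
])

```text
t: 23.68
tcp_pos: [508.8, 216.8, 198.9]
eef_rot: [0.999, 0.052, 0.005, -0.001]
ft_force: [1.0, 1.3, 0.2]
gripper_width: 28.5
finger_force: 59.7
```

Run:
```python
from h import *
plan(635.5,21.5,230)
```

```text
t 23.7 pos [508.8 216.8 233.9] yaw -84.0 tilt [0.52 0.14] w 28.5 F [1.  1.3 0.2] ff 59.7 j6 1.73
 turn_z -0.0 rows 0 | shift [2.112 4.15  0.079] rows 6
```

move_arm([
  [[0.352,0.692,0,0,0,0,10],[0.352,0.692,0,0,0,0,10],[0.352,0.692,0,0,0,0,10],[0.352,0.692,0,0,0,0,10],[0.352,0.692,0,0,0,0,10],[0.352,0.692,0,0,0,0,10],[0,0,0,0,0,0,10],[0,0,0,0,0,0,10],[0,0,0,0,0,0,10]],
])

```text
t: 24.43
tcp_pos: [633.4, 20.9, 191.6]
eef_rot: [0.999, 0.052, -0.0, -0.0]
ft_force: [0.1, -0.1, -1.9]
gripper_width: 28.3
finger_force: 59.8
```

Run:
```python
from h import *
plan(635.5,21.5,126)
s=r.get_image('side')['img'];t=r.get_image('top')['img']
cv2.imwrite('pics/n.png',np.hstack([cv2.resize(q,(400,400),interpolation=cv2.INTER_CUBIC) for q in(s[60:240,190:370,::-1],t[130:310,190:370,::-1])]))
```

```text
t 24.4 pos [633.4  20.9 226.6] yaw -84.0 tilt [-0.02  0.01] w 28.3 F [ 0.1 -0.1 -1.9] ff 59.8 j6 1.38
 turn_z -0.0 rows 0 | shift [ 0.042 -0.007  2.012] rows 1
```

View pics/n.png

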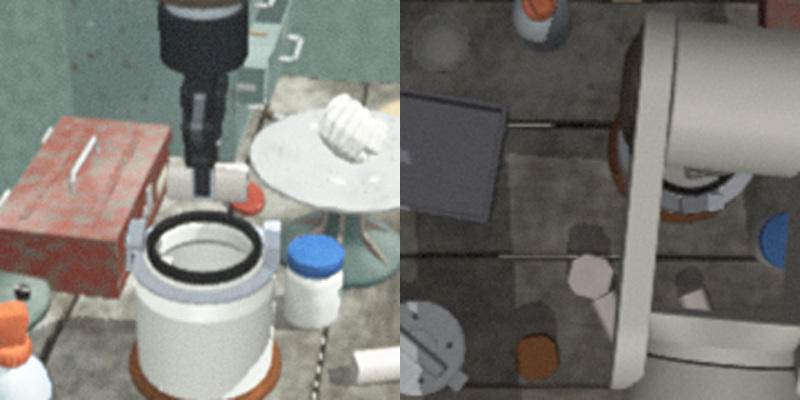

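The rod is held level at side (207,180), centred over the open mouth at (205,245). Top view: the drum is at (590,275), the lid lies on the bench at (425,350), and rod C is still in place.

move_arm([
  [[0.042,-0.007,0.3,0,0,0,10],[0,0,0.35,0,0,0,10],[0,0,0.35,0,0,0,10],[0,0,0.35,0,0,0,10],[0,0,0.35,0,0,0,10],[0,0,0.3,0,0,0,10],[0,0,0,0,0,0,10]],
])

```text
t: 25.12
tcp_pos: [634.0, 22.6, 89.0]
eef_rot: [0.999, 0.053, -0.002, -0.0]
ft_force: [-0.4, -0.2, -2.4]
gripper_width: 28.2
finger_force: 59.8
```

move_arm([
  [[0,0,0,0,0,0,45],[0,0,0,0,0,0,45],[0,0,0,0,0,0,45],[0,0,0,0,0,0,45]],
])

```text
t: 25.45
tcp_pos: [636.2, 21.5, 93.0]
eef_rot: [0.999, 0.052, 0.001, 0.0]
ft_force: [-0.1, -0.4, -0.1]
gripper_width: 44.7
finger_force: 0.0
```

move_arm([
  [[0,0,-0.4,0,0,0,45],[0,0,-0.6,0,0,0,45],[0,0,-0.6,0,0,0,45],[0,0,-0.4,0,0,0,45],[0,0,0,0,0,0,60]],
])

```text
t: 25.87
tcp_pos: [637.3, 21.3, 197.5]
eef_rot: [0.999, 0.052, 0.004, 0.001]
ft_force: [0.4, 0.5, 0.6]
gripper_width: 55.6
finger_force: 0.0
```

Run:
```python
from h import *
plan(440,-2.8,80,110.5)
```

```text
t 25.9 pos [637.3  21.3 232.5] yaw -84.0 tilt [ 0.43 -0.04] w 55.6 F [0.4 0.5 0.6] ff 0.0 j6 1.38
 turn_z -0.161 rows 3 | shift [-3.865 -0.931  3.05 ] rows 5
```

move_arm([
  [[0,0,0,0,0,-0.054,62],[0,0,0,0,0,-0.054,62],[0,0,0,0,0,-0.053,62],[-0.773,-0.186,0,0,0,0,62],[-0.773,-0.186,0,0,0,0,62],[-0.773,-0.186,0,0,0,0,62],[-0.773,-0.186,0.3,0,0,0,62],[-0.773,-0.186,0.5,0,0,0,62],[0,0,0.6,0,0,0,62],[0,0,0.6,0,0,0,62]],
])

```text
t: 26.7
tcp_pos: [442.9, -2.3, 95.3]
eef_rot: [0.984, 0.178, 0.002, 0.001]
ft_force: [0.9, -1.1, 0.6]
gripper_width: 62.0
finger_force: 0.0
```

move_arm([
  [[0,0,0.5,0,0,0,62],[0,0,0,0,0,0,62],[0,0,0,0,0,0,62]],
])

```text
t: 26.95
tcp_pos: [443.3, -2.0, 70.0]
eef_rot: [0.984, 0.178, -0.001, -0.0]
ft_force: [1.3, 0.5, 0.8]
gripper_width: 61.9
finger_force: 0.0
```

Run:
```python
from h import *
plan(440,-2.8,5,110.5)
detect(None,115)
s=r.get_image('side');g=s['img'].min(2)
m=(g>130).astype(np.uint8);m[:205]=0;m[290:]=0;m[:,:300]=0;m[:,400:]=0
for c in cv2.findContours(m,0,1)[0]:
    if cv2.contourArea(c)>60: x,y,w,h=cv2.boundingRect(c);print('side',x,y,w,h,ray(s,(x+w/2,y+h/2),15)[:2].round())
```

```text
t 26.9 pos [443.3  -2.  105. ] yaw -69.5 tilt [-0.08  0.01] w 61.9 F [1.3 0.5 0.8] ff 0.0 j6 1.03
 turn_z -0.0 rows 1 | shift [-0.067 -0.008  2.   ] rows 1
at 422.8 283.6 size 70 33 axis 0.8
at 436.3 93.3 size 74 27 axis 25.4
at 411.8 -10.4 size 115 114 axis 89.9
side 396 205 4 85 [359.  64.]
side 300 205 94 85 [472.  87.]
```

Rod B and the rest are unmoved. Grasping rod C.

move_arm([
  [[-0.067,-0.008,0.4,0,0,0,62],[0,0,0.45,0,0,0,62],[0,0,0.45,0,0,0,62],[0,0,0.4,0,0,0,62],[0,0,0.25,0,0,0,62],[0,0,0,0,0,0,10],[0,0,0,0,0,0,10],[0,0,0,0,0,0,10],[0,0,0,0,0,0,10],[0,0,0,0,0,0,10]],
])

```text
t: 27.88
tcp_pos: [441.6, -3.1, -25.8]
eef_rot: [0.984, 0.178, 0.001, 0.001]
ft_force: [-2.3, 0.7, 9.1]
gripper_width: 28.2
finger_force: 60.3
```

move_arm([
  [[0,0,-0.3,0,0,0,10],[0,0,-0.7,0,0,0,10],[0,0,-0.7,0,0,0,10],[0,0,-0.7,0,0,0,10],[0,0,-0.7,0,0,0,10],[0,0,-0.7,0,0,0,10],[0,0,-0.6,0,0,0,10],[0,0,0,0,0,0,10]],
])

```text
t: 28.55
tcp_pos: [442.4, -3.2, 199.5]
eef_rot: [0.984, 0.178, 0.005, 0.002]
ft_force: [1.4, 0.7, -0.2]
gripper_width: 28.7
finger_force: 59.8
```

Run:
```python
from h import *
plan(635.5,21.5,230)
```

```text
t 28.6 pos [442.4  -3.2 234.5] yaw -69.5 tilt [ 0.55 -0.11] w 28.7 F [ 1.4  0.7 -0.2] ff 59.8 j6 1.03
 turn_z -0.0 rows 0 | shift [3.791 0.891 0.09 ] rows 5
```

move_arm([
  [[0.758,0.178,0,0,0,0,10],[0.758,0.178,0,0,0,0,10],[0.758,0.178,0,0,0,0,10],[0.758,0.178,0,0,0,0,10],[0.758,0.178,0,0,0,0,10],[0,0,0,0,0,0,10],[0,0,0,0,0,0,10],[0,0,0,0,0,0,10]],
])

```text
t: 29.22
tcp_pos: [633.1, 21.8, 192.5]
eef_rot: [0.984, 0.178, -0.0, 0.0]
ft_force: [-0.7, -0.3, -2.0]
gripper_width: 28.4
finger_force: 59.7
```

Run:
```python
from h import *
plan(635.5,21.5,126)
```

```text
t 29.2 pos [633.1  21.8 227.5] yaw -69.5 tilt [-0.02 -0.01] w 28.4 F [-0.7 -0.3 -2. ] ff 59.7 j6 1.13
 turn_z -0.0 rows 0 | shift [0.043 0.023 2.03 ] rows 1
```

move_arm([
  [[0.042,0.02,0.3,0,0,0,10],[0,0,0.35,0,0,0,10],[0,0,0.35,0,0,0,10],[0,0,0.35,0,0,0,10],[0,0,0.35,0,0,0,10],[0,0,0.3,0,0,0,10],[0,0,0,0,0,0,10]],
])

```text
t: 29.8
tcp_pos: [633.7, 21.5, 90.8]
eef_rot: [0.984, 0.178, -0.001, -0.0]
ft_force: [-0.4, -0.1, -2.2]
gripper_width: 28.1
finger_force: 59.7
```

move_arm([
  [[0,0,0,0,0,0,45],[0,0,0,0,0,0,45],[0,0,0,0,0,0,45],[0,0,0,0,0,0,45]],
])

```text
t: 30.13
tcp_pos: [636.2, 21.5, 93.8]
eef_rot: [0.984, 0.178, 0.001, 0.0]
ft_force: [0.7, -1.3, -0.0]
gripper_width: 44.8
finger_force: 0.0
```

move_arm([
  [[0,0,-0.4,0,0,0,45],[0,0,-0.6,0,0,0,45],[0,0,-0.6,0,0,0,45],[0,0,-0.4,0,0,0,45],[0,0,0,0,0,0,60]],
])

```text
t: 30.55
tcp_pos: [637.3, 21.5, 198.0]
eef_rot: [0.984, 0.178, 0.004, 0.001]
ft_force: [0.7, -0.9, 0.4]
gripper_width: 55.6
finger_force: 0.0
```

Run:
```python
from h import *
plan(437.5,92,80,115)
```

```text
t 30.6 pos [637.3  21.5 233. ] yaw -69.5 tilt [ 0.42 -0.04] w 55.6 F [ 0.7 -0.9  0.4] ff 0.0 j6 1.13
 turn_z -0.05 rows 1 | shift [-3.026 -2.967  3.061] rows 6
```

move_arm([
  [[0,0,0,0,0,-0.05,62],[-0.504,-0.495,0,0,0,0,62],[-0.504,-0.495,0,0,0,0,62],[-0.504,-0.495,0,0,0,0,62],[-0.504,-0.495,0.2,0,0,0,62],[-0.504,-0.495,0.4,0,0,0,62],[-0.504,-0.495,0.5,0,0,0,62],[0,0,0.6,0,0,0,62],[0,0,0.6,0,0,0,62],[0,0,0.2,0,0,0,62]],
])

```text
t: 31.38
tcp_pos: [435.3, 92.0, 65.4]
eef_rot: [0.976, 0.217, -0.001, -0.0]
ft_force: [-1.5, -0.4, -0.5]
gripper_width: 61.9
finger_force: 0.0
```

move_arm([
  [[0,0,0,0,0,0,62],[0,0,0,0,0,0,62]],
])

```text
t: 31.55
tcp_pos: [437.7, 91.8, 69.2]
eef_rot: [0.976, 0.216, 0.0, 0.0]
ft_force: [-0.0, 0.1, 0.8]
gripper_width: 62.0
finger_force: 0.0
```

Run:
```python
from h import *
plan(437.5,92,5,115)
detect(None,95)
s=r.get_image('side');cv2.imwrite('pics/s1.png',s['img'][:,:,::-1])
```

```text
t 31.6 pos [437.7  91.8 104.2] yaw -65.0 tilt [ 0.01 -0.01] w 62.0 F [-0.   0.1  0.8] ff 0.0 j6 1.17
 turn_z -0.0 rows 1 | shift [-0.003 -0.005  1.984] rows 1
at 410.5 281.0 size 94 37 axis 0.8
at 408.9 73.6 size 217 109 axis -89.5
at 493.5 122.7 size 45 45 axis -89.7
```

move_arm([
  [[0,0,0.4,0,0,0,62],[0,0,0.45,0,0,0,62],[0,0,0.45,0,0,0,62],[0,0,0.4,0,0,0,62],[0,0,0.25,0,0,0,62],[0,0,0,0,0,0,10],[0,0,0,0,0,0,10],[0,0,0,0,0,0,10],[0,0,0,0,0,0,10],[0,0,0,0,0,0,10]],
])

```text
t: 32.48
tcp_pos: [438.4, 91.9, -27.6]
eef_rot: [0.976, 0.216, 0.001, 0.0]
ft_force: [-2.2, -1.1, 7.9]
gripper_width: 29.0
finger_force: 60.5
```

move_arm([
  [[0,0,-0.3,0,0,0,10],[0,0,-0.7,0,0,0,10],[0,0,-0.7,0,0,0,10],[0,0,-0.7,0,0,0,10],[0,0,-0.7,0,0,0,10],[0,0,-0.7,0,0,0,10],[0,0,-0.6,0,0,0,10],[0,0,0,0,0,0,10]],
])

```text
t: 33.15
tcp_pos: [439.3, 92.0, 197.9]
eef_rot: [0.976, 0.216, 0.005, 0.001]
ft_force: [1.1, 1.0, -1.0]
gripper_width: 28.7
finger_force: 59.8
```

Run:
```python
from h import *
plan(635.5,21.5,230)
```

```text
t 33.1 pos [439.3  92.  232.9] yaw -65.0 tilt [0.56 0.01] w 28.7 F [ 1.1  1.  -1. ] ff 59.8 j6 1.17
 turn_z -0.0 rows 0 | shift [2.96  2.936 0.057] rows 6
```

move_arm([
  [[0.493,0.489,0,0,0,0,10],[0.493,0.489,0,0,0,0,10],[0.493,0.489,0,0,0,0,10],[0.493,0.489,0,0,0,0,10],[0.493,0.489,0,0,0,0,10],[0.493,0.489,0,0,0,0,10],[0,0,0,0,0,0,10],[0,0,0,0,0,0,10],[0,0,0,0,0,0,10]],
])

```text
t: 33.9
tcp_pos: [632.9, 21.5, 190.9]
eef_rot: [0.976, 0.216, -0.0, -0.0]
ft_force: [-0.2, 0.7, -1.2]
gripper_width: 28.7
finger_force: 59.9
```

Run:
```python
from h import *
plan(635.5,21.5,126)
```

```text
t 33.9 pos [632.9  21.5 225.9] yaw -65.0 tilt [-0.02  0.  ] w 28.7 F [-0.2  0.7 -1.2] ff 59.9 j6 1.05
 turn_z -0.0 rows 0 | shift [0.047 0.022 1.997] rows 1
```

move_arm([
  [[0.042,0.02,0.3,0,0,0,10],[0,0,0.35,0,0,0,10],[0,0,0.35,0,0,0,10],[0,0,0.35,0,0,0,10],[0,0,0.35,0,0,0,10],[0,0,0.28,0,0,0,10],[0,0,0,0,0,0,10]],
])

```text
t: 34.48
tcp_pos: [633.6, 22.0, 89.9]
eef_rot: [0.976, 0.217, -0.001, -0.0]
ft_force: [-0.7, 0.6, -2.1]
gripper_width: 28.4
finger_force: 59.8
```

move_arm([
  [[0,0,0,0,0,0,45],[0,0,0,0,0,0,45],[0,0,0,0,0,0,45],[0,0,0,0,0,0,45]],
])

```text
t: 34.82
tcp_pos: [636.0, 21.4, 93.1]
eef_rot: [0.976, 0.216, 0.001, 0.0]
ft_force: [-0.7, -0.1, 0.8]
gripper_width: 45.2
finger_force: 0.0
```

move_arm([
  [[0,0,-0.4,0,0,0,45],[0,0,-0.6,0,0,0,45],[0,0,-0.6,0,0,0,45],[0,0,-0.4,0,0,0,45],[0,0,0,0,0,0,75]],
])

```text
t: 35.23
tcp_pos: [637.1, 21.3, 197.5]
eef_rot: [0.976, 0.216, 0.004, 0.001]
ft_force: [-0.3, 1.1, -0.0]
gripper_width: 55.4
finger_force: 0.0
```

Run:
```python
from h import *
plan(493,123,80,77);plan(493,123,80,167)
```

```text
t 35.2 pos [637.1  21.3 232.5] yaw -65.0 tilt [ 0.42 -0.04] w 55.4 F [-0.3  1.1 -0. ] ff 0.0 j6 1.05
 turn_z 0.422 rows 6 | shift [-3.266 -1.334  3.05 ] rows 5
t 35.2 pos [637.1  21.3 232.5] yaw -65.0 tilt [ 0.42 -0.04] w 55.4 F [-0.3  1.1 -0. ] ff 0.0 j6 1.05
 turn_z -0.578 rows 8 | shift [ 1.334 -3.266  3.05 ] rows 5
```

move_arm([
  [[0,0,0,0,0,0.0703,80],[0,0,0,0,0,0.0703,80],[0,0,0,0,0,0.0703,80],[0,0,0,0,0,0.0703,80],[0,0,0,0,0,0.0703,80],[0,0,0,0,0,0.0703,80]],
])

```text
t: 35.73
tcp_pos: [635.6, 21.4, 191.9]
eef_rot: [0.993, -0.116, 0.0, 0.0]
ft_force: [0.2, 0.1, 0.2]
gripper_width: 79.7
finger_force: 0.0
```

move_arm([
  [[-0.65,-0.265,0,0,0,0,80],[-0.65,-0.265,0,0,0,0,80],[-0.65,-0.265,0.2,0,0,0,80],[-0.65,-0.265,0.4,0,0,0,80],[-0.65,-0.265,0.5,0,0,0,80],[0,0,0.6,0,0,0,80],[0,0,0.5,0,0,0,80],[0,0,0.1,0,0,0,80],[0,0,0,0,0,0,80],[0,0,0,0,0,0,80]],
])

```text
t: 36.57
tcp_pos: [493.8, 121.6, 78.8]
eef_rot: [0.994, -0.113, 0.0, -0.0]
ft_force: [0.1, -0.3, 1.4]
gripper_width: 80.3
finger_force: 0.0
```

Run:
```python
from h import *
plan(493,123,10,77)
s=r.get_image('side')
for p in([493,123,40],[493,147,20]):print(proj(s,p))
g=cv2.medianBlur(s['img'],3).min(2);m=((g>120)).astype(np.uint8);m[:225]=0;m[285:]=0;m[:,:315]=0;m[:,365:]=0
for c in cv2.findContours(m,0,1)[0]:
    if cv2.contourArea(c)>60: x,y,w,h=cv2.boundingRect(c);print('side',x,y,w,h)
a=r.get_image('top')['img'][230:290,250:310]
cv2.imwrite('pics/q.png',np.hstack([cv2.resize(q,(400,400),interpolation=cv2.INTER_CUBIC) for q in(s['img'][220:300,300:380,::-1],a[:,:,::-1])]))
```

```text
t 36.6 pos [493.8 121.6 113.8] yaw -103.0 tilt [ 0.06 -0.  ] w 80.3 F [ 0.1 -0.3  1.4] ff 0.0 j6 1.89
 turn_z 0.0 rows 1 | shift [-0.021 -0.023  2.076] rows 1
[336.71174912 249.94692816]
[334.76532456 264.36123751]
side 315 270 9 15
side 315 225 50 60
```

move_arm([
  [[-0.021,-0.023,0.4,0,0,0,80],[0,0,0.4,0,0,0,80],[0,0,0.4,0,0,0,80],[0,0,0.4,0,0,0,80],[0,0,0.3,0,0,0,80],[0,0,0.17,0,0,0,80],[0,0,0,0,0,0,80]],
])

```text
t: 37.25
tcp_pos: [492.1, 122.9, -26.6]
eef_rot: [0.994, -0.113, -0.001, 0.0]
ft_force: [-0.6, 0.8, 0.3]
gripper_width: 79.9
finger_force: 0.0
```

move_arm([
  [[0,0,0,0,0,0,20],[0,0,0,0,0,0,20],[0,0,0,0,0,0,20],[0,0,0,0,0,0,20],[0,0,0,0,0,0,20],[0,0,0,0,0,0,20]],
])

```text
t: 37.75
tcp_pos: [493.2, 123.1, -24.3]
eef_rot: [0.994, -0.113, 0.001, -0.0]
ft_force: [-2.8, -0.3, 10.3]
gripper_width: 47.2
finger_force: 62.0
```

move_arm([
  [[0,0,-0.3,0,0,0,20],[0,0,-0.6,0,0,0,20],[0,0,-0.6,0,0,0,20],[0,0,-0.6,0,0,0,20],[0,0,-0.4,0,0,0,20],[0,0,0,0,0,0,20]],
])

```text
t: 38.25
tcp_pos: [494.4, 123.3, 104.3]
eef_rot: [0.994, -0.113, 0.004, -0.001]
ft_force: [0.5, 0.5, -1.6]
gripper_width: 46.8
finger_force: 62.5
```

Run:
```python
from h import *
plan(631,309,60)
```

```text
t 38.2 pos [494.4 123.3 139.3] yaw -103.0 tilt [0.42 0.03] w 46.8 F [ 0.5  0.5 -1.6] ff 62.5 j6 1.89
 turn_z -0.0 rows 0 | shift [ 1.83  -4.232  1.586] rows 6
```

move_arm([
  [[0.305,-0.705,0,0,0,0,20],[0.305,-0.705,0,0,0,0,20],[0.305,-0.705,0,0,0,0,20],[0.305,-0.705,0,0,0,0,20],[0.305,-0.705,0,0,0,0,20],[0.305,-0.705,0,0,0,0,20],[0,0,0,0,0,0,20],[0,0,0,0,0,0,20]],
])

```text
t: 38.92
tcp_pos: [628.9, 309.9, 97.2]
eef_rot: [0.994, -0.112, -0.001, 0.0]
ft_force: [-0.9, -0.7, -2.0]
gripper_width: 47.0
finger_force: 62.9
```

Run:
```python
from h import *
plan(631,309,22)
```

```text
t 38.9 pos [628.9 309.9 132.2] yaw -102.9 tilt [-0.11 -0.04] w 47.0 F [-0.9 -0.7 -2. ] ff 62.9 j6 2.14
 turn_z -0.0 rows 0 | shift [0.045 0.008 2.205] rows 1
```

move_arm([
  [[0.03,0,0.4,0,0,0,20],[0,0,0.45,0,0,0,20],[0,0,0.45,0,0,0,20],[0,0,0.4,0,0,0,20],[0,0,0.3,0,0,0,20],[0,0,0.15,0,0,0,20],[0,0,0,0,0,0,20]],
])

```text
t: 39.5
tcp_pos: [629.3, 307.3, -9.9]
eef_rot: [0.994, -0.113, -0.001, 0.001]
ft_force: [-0.5, -0.6, -2.2]
gripper_width: 47.1
finger_force: 62.8
```

move_arm([
  [[0,0,0,0,0,0,62],[0,0,0,0,0,0,62],[0,0,0,0,0,0,62],[0,0,0,0,0,0,62]],
])

```text
t: 39.83
tcp_pos: [630.9, 308.5, -7.2]
eef_rot: [0.994, -0.113, 0.001, -0.0]
ft_force: [0.2, -0.7, -0.2]
gripper_width: 61.9
finger_force: 0.0
```

move_arm([
  [[0,0,-0.4,0,0,0,62],[0,0,-0.7,0,0,0,62],[0,0,-0.7,0,0,0,62],[0,0,-0.7,0,0,0,62],[0,0,-0.4,0,0,0,62],[0,0,0,0,0,0,62]],
])

```text
t: 40.33
tcp_pos: [632.2, 309.1, 143.1]
eef_rot: [0.994, -0.113, 0.004, -0.002]
ft_force: [0.1, 0.2, -0.4]
gripper_width: 61.9
finger_force: 0.0
```

Run:
```python
from h import *
plan(408.5,318.9,137,140.7)
np.set_printoptions(precision=1,suppress=True)
d=r.get_image('side');t=r.get_image('top')
for n,q in(('t',t),('s',d)): cv2.imwrite('pics/full_%s.png'%n,q['img'][:,:,::-1])
out=[cv2.resize(t['img'][130:310,190:370,::-1],(400,400),interpolation=cv2.INTER_CUBIC),cv2.resize(d['img'][140:340,170:370,::-1],(400,400),interpolation=cv2.INTER_CUBIC)]
cv2.imwrite('pics/z.png',np.hstack(out))
```

```text
t 40.3 pos [632.2 309.1 178.1] yaw -103.0 tilt [0.45 0.16] w 61.9 F [ 0.1  0.2 -0.4] ff 0.0 j6 2.14
 turn_z -0.707 rows 9 | shift [-2.681 -3.586  0.821] rows 6
```

View pics/z.png

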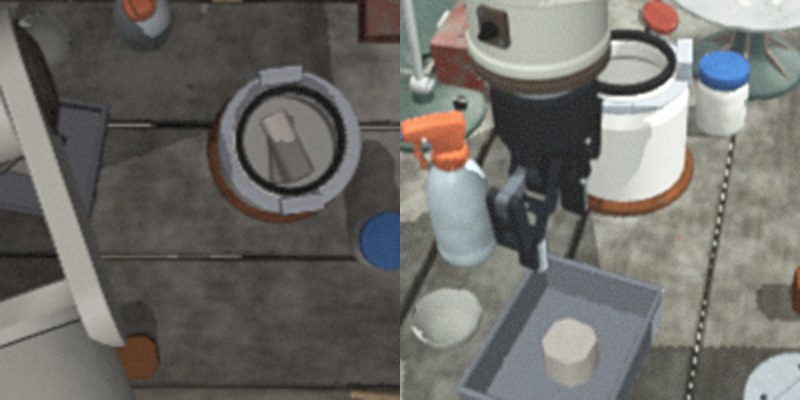

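The drum stands in the box at (570,350) in the side half. The rods are well down inside the open jar at (285,145) in the top half, and the bench is clear of pieces. Now back to the lid.

move_arm([
  [[0,0,0,0,0,-0.0786,62],[0,0,0,0,0,-0.0786,62],[0,0,0,0,0,-0.0786,62],[0,0,0,0,0,-0.0786,62],[0,0,0,0,0,-0.0786,62],[0,0,0,0,0,-0.0786,62],[0,0,0,0,0,-0.0786,62],[0,0,0,0,0,-0.0786,62],[0,0,0,0,0,-0.0786,62]],
])

```text
t: 41.18
tcp_pos: [629.9, 308.1, 135.0]
eef_rot: [0.902, 0.431, -0.001, -0.0]
ft_force: [0.1, -0.0, -1.2]
gripper_width: 61.7
finger_force: 0.0
```

move_arm([
  [[-0.447,-0.598,0,0,0,0,62],[-0.447,-0.598,0,0,0,0,62],[-0.447,-0.598,0,0,0,0,62],[-0.447,-0.598,0,0,0,0,62],[-0.447,-0.598,0,0,0,0,62],[-0.447,-0.598,0,0,0,0,62],[0,0,0.5,0,0,0,62],[0,0,0.5,0,0,0,62],[0,0,0,0,0,0,62],[0,0,0,0,0,0,62]],
])

```text
t: 42.02
tcp_pos: [405.8, 317.7, 85.5]
eef_rot: [0.904, 0.428, -0.002, 0.0]
ft_force: [0.3, -0.1, -0.4]
gripper_width: 61.9
finger_force: 0.0
```

Run:
```python
from h import *
plan(408.5,318.9,36,140.7)
```

```text
t 42.0 pos [405.8 317.7 120.5] yaw -39.3 tilt [-0.16 -0.1 ] w 61.9 F [ 0.3 -0.1 -0.4] ff 0.0 j6 1.2
 turn_z -0.0 rows 1 | shift [0.053 0.027 1.69 ] rows 1
```

move_arm([
  [[0.03,0.015,0.4,0,0,0,62],[0,0,0.4,0,0,0,62],[0,0,0.4,0,0,0,62],[0,0,0.2,0,0,0,62],[0,0,0,0,0,0,62],[0,0,0,0,0,0,62],[0,0,0,0,0,0,62]],
])

```text
t: 42.6
tcp_pos: [409.0, 319.3, 18.0]
eef_rot: [0.904, 0.428, 0.001, -0.0]
ft_force: [-0.0, -0.2, -0.1]
gripper_width: 62.1
finger_force: 0.0
```

Run:
```python
from h import *
plan(408.5,318.9,35.5,140.7)
```

```text
t 42.6 pos [409.  319.3  53. ] yaw -39.3 tilt [0.08 0.04] w 62.1 F [-0.  -0.2 -0.1] ff 0.0 j6 1.2
 turn_z -0.0 rows 1 | shift [-0.012 -0.002  0.35 ] rows 1
```

move_arm([
  [[-0.008,0,0.2,0,0,0,62],[0,0,0.13,0,0,0,62],[0,0,0,0,0,0,62],[0,0,0,0,0,0,0],[0,0,0,0,0,0,0],[0,0,0,0,0,0,0],[0,0,0,0,0,0,0],[0,0,0,0,0,0,0],[0,0,0,0,0,0,0],[0,0,0,0,0,0,0]],
])

```text
t: 43.43
tcp_pos: [408.2, 318.6, 0.4]
eef_rot: [0.904, 0.428, 0.0, 0.0]
ft_force: [0.1, -1.3, 6.1]
gripper_width: 14.9
finger_force: 59.6
```

Run:
```python
from h import *
plan(408.5,318.9,35.5,140.7);print(r.observe()['ft_torque'])
```

```text
t 43.4 pos [408.2 318.6  35.4] yaw -39.3 tilt [0.03 0.01] w 14.9 F [ 0.1 -1.3  6.1] ff 59.6 j6 1.2
 turn_z -0.0 rows 1 | shift [ 0.008  0.002 -0.001] rows 1
[-0.20272235  0.05772731  0.02328871]
```

move_arm([
  [[0,0,-0.2,0,0,0,0],[0,0,-0.5,0,0,0,0],[0,0,-0.7,0,0,0,0],[0,0,-0.7,0,0,0,0],[0,0,-0.7,0,0,0,0],[0,0,-0.7,0,0,0,0],[0,0,-0.7,0,0,0,0],[0,0,-0.4,0,0,0,0],[0,0,0,0,0,0,0]],
])

```text
t: 44.18
tcp_pos: [408.8, 319.2, 235.2]
eef_rot: [0.904, 0.428, 0.003, -0.0]
ft_force: [-0.2, 0.0, -2.6]
gripper_width: 15.2
finger_force: 59.2
```

Run:
```python
from h import *
plan(636,21.2,230,140.8)
```

```text
t 44.2 pos [408.8 319.2 270.2] yaw -39.3 tilt [0.32 0.18] w 15.2 F [-0.2  0.  -2.6] ff 59.2 j6 1.2
 turn_z -0.001 rows 1 | shift [-1.747  7.288  0.804] rows 10
```

move_arm([
  [[-0.175,0.729,0,0,0,0,0],[-0.175,0.729,0,0,0,0,0],[-0.175,0.729,0,0,0,0,0],[-0.175,0.729,0,0,0,0,0],[-0.175,0.729,0,0,0,0,0],[-0.175,0.729,0,0,0,0,0],[-0.175,0.729,0,0,0,0,0],[-0.175,0.729,0,0,0,0,0],[-0.175,0.729,0,0,0,0,0],[-0.175,0.729,0,0,0,0,0]],
])

```text
t: 45.02
tcp_pos: [634.8, 18.3, 228.8]
eef_rot: [0.904, 0.428, -0.001, -0.001]
ft_force: [-0.8, 0.4, -3.7]
gripper_width: 15.4
finger_force: 59.6
```

move_arm([
  [[0,0,0.4,0,0,0,0],[0,0,0.4,0,0,0,0],[0,0,0,0,0,0,0],[0,0,0,0,0,0,0],[0,0,0,0,0,0,0]],
])

```text
t: 45.43
tcp_pos: [634.4, 20.3, 190.9]
eef_rot: [0.904, 0.428, 0.0, 0.0]
ft_force: [0.8, -0.5, -3.0]
gripper_width: 15.2
finger_force: 60.1
```

Run:
```python
from h import *
plan(636,21.2,190,140.8)
```

```text
t 45.4 pos [634.4  20.3 225.9] yaw -39.3 tilt [ 0.02 -0.01] w 15.2 F [ 0.8 -0.5 -3. ] ff 60.1 j6 0.6
 turn_z -0.001 rows 1 | shift [0.033 0.013 0.718] rows 1
```

move_arm([
  [[0.033,0.013,0.2,0,0,0,0],[0,0,0.2,0,0,0,0],[0,0,0.15,0,0,0,0],[0,0,0.05,0,0,0,0],[0,0,0,0,0,0,0],[0,0,0,0,0,0,0]],
])

```text
t: 45.93
tcp_pos: [636.0, 20.9, 160.1]
eef_rot: [0.904, 0.428, -0.0, 0.0]
ft_force: [-0.3, -0.1, -2.6]
gripper_width: 14.8
finger_force: 60.2
```

Run:
```python
from h import *
plan(636,21.2,185.4,140.8)
```

```text
t 45.9 pos [636.   20.9 195.1] yaw -39.3 tilt [-0.01 -0.01] w 14.8 F [-0.3 -0.1 -2.6] ff 60.2 j6 0.6
 turn_z -0.001 rows 1 | shift [ 0.004 -0.004  0.194] rows 1
```

move_arm([
  [[0,0,0.06,0,0,0,0],[0,0,0.06,0,0,0,0],[0,0,0.04,0,0,0,0],[0,0,0,0,0,0,0]],
])

```text
t: 46.27
tcp_pos: [635.9, 20.8, 151.6]
eef_rot: [0.904, 0.428, -0.0, -0.0]
ft_force: [1.0, 0.8, -3.0]
gripper_width: 14.6
finger_force: 60.3
```

move_arm([
  [[0,0,0.05,0,0,0,0],[0,0,0.03,0,0,0,0],[0,0,0,0,0,0,0]],
])

```text
t: 46.52
tcp_pos: [636.1, 20.8, 148.2]
eef_rot: [0.904, 0.428, 0.0, 0.0]
ft_force: [-1.4, 0.3, 3.1]
gripper_width: 15.4
finger_force: 61.1
```

Run:
```python
from h import *
plan(636,21.2,185.4,140.8);print(r.observe()['ft_torque'])
```

```text
t 46.5 pos [636.1  20.8 183.2] yaw -39.3 tilt [ 0.02 -0.01] w 15.4 F [-1.4  0.3  3.1] ff 61.1 j6 0.6
 turn_z -0.001 rows 1 | shift [ 0.004 -0.007 -0.043] rows 1
[0.01250045 0.26449527 0.00904628]
```

move_arm([
  [[0,0,0.05,0,0,0,0],[0,0,0.05,0,0,0,0],[0,0,0.04,0,0,0,0],[0,0,0.02,0,0,0,0],[0,0,0,0,0,0,0],[0,0,0,0,0,0,0]],
])

```text
t: 47.02
tcp_pos: [636.3, 20.8, 141.4]
eef_rot: [0.904, 0.428, 0.001, 0.0]
ft_force: [-4.1, 0.1, 14.3]
gripper_width: 14.8
finger_force: 62.6
```

Run:
```python
from h import *
plan(636,21.2,185.4,97.5);print(r.observe()['ft_torque'])
```

```text
t 47.0 pos [636.3  20.8 176.4] yaw -39.3 tilt [ 0.08 -0.02] w 14.8 F [-4.1  0.1 14.3] ff 62.6 j6 0.6
 turn_z 0.48 rows 7 | shift [-0.004 -0.008 -0.181] rows 1
[0.06782801 1.02244755 0.00825264]
```

move_arm([
  [[0,0,0.018,0,0,0,0],[0,0,0,0,0,0,0],[0,0,0,0,0,0.05,0],[0,0,0,0,0,0.05,0],[0,0,0,0,0,0.05,0],[0,0,0,0,0,0,0]],
])

```text
t: 47.52
tcp_pos: [636.9, 20.8, 140.9]
eef_rot: [0.949, 0.316, 0.001, 0.001]
ft_force: [0.4, -0.5, 13.5]
gripper_width: 14.9
finger_force: 62.7
```

Run:
```python
from h import *
plan(636,21.2,185.4,97.5);print(r.observe()['ft_torque'])
```

```text
t 47.5 pos [636.9  20.8 175.9] yaw -53.1 tilt [ 0.18 -0.02] w 14.9 F [ 0.4 -0.5 13.5] ff 62.7 j6 0.84
 turn_z 0.327 rows 5 | shift [-0.018 -0.01  -0.191] rows 1
[0.12340517 0.18140705 0.21135624]
```

move_arm([
  [[0,0,0.025,0,0,0,0],[0,0,0,0,0,0,0],[0,0,0,0,0,0,0]],
])

```text
t: 47.77
tcp_pos: [637.0, 20.9, 139.7]
eef_rot: [0.948, 0.319, 0.002, 0.001]
ft_force: [-0.5, 1.1, 15.3]
gripper_width: 14.8
finger_force: 63.0
```

move_arm([
  [[0,0,0,0,0,0.04,0],[0,0,0,0,0,0.04,0],[0,0,0,0,0,0,0]],
])

```text
t: 48.02
tcp_pos: [637.1, 20.8, 139.8]
eef_rot: [0.966, 0.257, 0.002, 0.001]
ft_force: [-0.7, 0.2, 15.0]
gripper_width: 15.1
finger_force: 63.0
```

Run:
```python
from h import *
plan(636,21.2,185.4,97.5);print(r.observe()['ft_torque'])
```

```text
t 48.0 pos [637.1  20.8 174.8] yaw -60.2 tilt [ 0.21 -0.02] w 15.1 F [-0.7  0.2 15. ] ff 63.0 j6 0.96
 turn_z 0.247 rows 4 | shift [-0.02  -0.01  -0.211] rows 1
[0.10278325 0.1806882  0.33604231]
```

move_arm([
  [[0,0,0,0,0,0.04,0],[0,0,0,0,0,0.04,0],[0,0,0,0,0,0.04,0],[0,0,0,0,0,0.04,0],[0,0,0,0,0,0,0]],
])

```text
t: 48.43
tcp_pos: [637.1, 20.9, 139.8]
eef_rot: [0.991, 0.134, 0.002, 0.0]
ft_force: [-0.4, 0.1, 16.3]
gripper_width: 15.2
finger_force: 63.0
```

Run:
```python
from h import *
plan(636,21.2,185.4,97.5);print(r.observe()['ft_torque'])
```

```text
t 48.4 pos [637.1  20.9 174.8] yaw -74.6 tilt [ 0.21 -0.02] w 15.2 F [-0.4  0.1 16.3] ff 63.0 j6 1.21
 turn_z 0.087 rows 2 | shift [-0.02  -0.01  -0.211] rows 1
[0.16129746 0.16642349 0.33214469]
```

Passing under the catches smoothly. Now gently to the stop.

move_arm([
  [[0,0,0,0,0,0.03,0],[0,0,0,0,0,0.03,0],[0,0,0,0,0,0.02,0],[0,0,0,0,0,0.01,0],[0,0,0,0,0,0,0]],
])

```text
t: 48.85
tcp_pos: [637.1, 20.8, 139.8]
eef_rot: [0.998, 0.065, 0.002, 0.0]
ft_force: [-0.4, 0.3, 14.8]
gripper_width: 14.9
finger_force: 63.2
```

Run:
```python
from h import *
plan(636,21.2,185.4,97.5);print(r.observe()['ft_torque'])
```

```text
t 48.9 pos [637.1  20.8 174.8] yaw -82.5 tilt [ 0.21 -0.02] w 14.9 F [-0.4  0.3 14.8] ff 63.2 j6 1.35
 turn_z -0.001 rows 1 | shift [-0.021 -0.01  -0.211] rows 1
[0.03495562 0.12318969 0.54435488]
```

move_arm([
  [[0,0,0,0,0,0.008,0],[0,0,0,0,0,0,0]],
])

```text
t: 49.02
tcp_pos: [637.1, 20.9, 139.8]
eef_rot: [0.998, 0.059, 0.002, 0.0]
ft_force: [0.5, -0.0, 15.3]
gripper_width: 15.1
finger_force: 64.4
```

Run:
```python
from h import *
plan();print(r.observe()['ft_torque'])
```

```text
t 49.0 pos [637.1  20.9 174.8] yaw -83.2 tilt [ 0.21 -0.02] w 15.1 F [ 0.5 -0.  15.3] ff 64.4 j6 1.36
 turn_z -0.0 rows 0 | shift [ 0.  0. -0.] rows 0
[0.20813419 0.08130792 0.91282838]
```

The torque is rising at the stop (0.9 Nm). I'll let it spring up while still holding it.

move_arm([
  [[0,0,-0.04,0,0,0,0],[0,0,-0.04,0,0,0,0],[0,0,-0.04,0,0,0,0],[0,0,-0.02,0,0,0,0],[0,0,0,0,0,0,0],[0,0,0,0,0,0,0]],
])

```text
t: 49.52
tcp_pos: [636.7, 21.3, 145.6]
eef_rot: [0.998, 0.059, 0.001, -0.0]
ft_force: [3.4, 3.7, 6.6]
gripper_width: 15.0
finger_force: 62.3
```

Run:
```python
from h import *
plan();print(r.observe()['ft_torque'])
```

```text
t 49.5 pos [636.7  21.3 180.6] yaw -83.2 tilt [0.11 0.02] w 15.0 F [3.4 3.7 6.6] ff 62.3 j6 1.36
 turn_z -0.0 rows 0 | shift [ 0.  0. -0.] rows 0
[ 0.68348522 -0.4831555   0.68945785]
```

move_arm([
  [[0,0,-0.02,0,0,-0.004,0],[0,0,0,0,0,0,0],[0,0,0,0,0,0,0]],
])

```text
t: 49.77
tcp_pos: [636.6, 21.3, 146.4]
eef_rot: [0.998, 0.062, 0.001, -0.0]
ft_force: [3.2, 4.1, 5.4]
gripper_width: 14.9
finger_force: 61.6
```

Run:
```python
from h import *
plan();print(r.observe()['ft_torque'])
```

```text
t 49.8 pos [636.6  21.3 181.4] yaw -82.8 tilt [0.1  0.03] w 14.9 F [3.2 4.1 5.4] ff 61.6 j6 1.36
 turn_z -0.0 rows 0 | shift [ 0.  0. -0.] rows 0
[ 0.6922201  -0.56562326  0.42363362]
```

move_arm([
  [[0,0,0,0,0,0,25],[0,0,0,0,0,0,70],[0,0,0,0,0,0,70],[0,0,0,0,0,0,70],[0,0,0,0,0,0,70],[0,0,0,0,0,0,70]],
])

```text
t: 50.27
tcp_pos: [636.0, 20.8, 145.8]
eef_rot: [0.998, 0.062, -0.0, 0.0]
ft_force: [-0.7, -0.2, -0.1]
gripper_width: 70.2
finger_force: 0.0
```

move_arm([
  [[0,0,-0.3,0,0,0,70],[0,0,-0.6,0,0,0,70],[0,0,-0.6,0,0,0,70],[0,0,-0.6,0,0,0,70],[-0.7,0,0,0,0,0,70],[0.7,0,0,0,0,0,70],[0,0.7,0,0,0,0,70],[0,0,0,0,0,0,70]],
])

```text
t: 50.93
tcp_pos: [640.3, -17.1, 250.4]
eef_rot: [0.998, 0.062, -0.0, 0.001]
ft_force: [-0.1, -1.1, -0.4]
gripper_width: 70.0
finger_force: 0.0
```

Run:
```python
from h import *
plan(380,200,285)
```

```text
t 50.9 pos [640.3 -17.1 285.4] yaw -82.9 tilt [-0.04 -0.08] w 70.0 F [-0.1 -1.1 -0.4] ff 0.0 j6 1.3
 turn_z -0.0 rows 0 | shift [-4.633 -4.95   0.009] rows 9
```

move_arm([
  [[-0.515,-0.55,0,0,0,0,70],[-0.515,-0.55,0,0,0,0,70],[-0.515,-0.55,0,0,0,0,70],[-0.515,-0.55,0,0,0,0,70],[-0.515,-0.55,0,0,0,0,70],[-0.515,-0.55,0,0,0,0,70],[-0.515,-0.55,0,0,0,0,70],[-0.515,-0.55,0,0,0,0,70],[-0.515,-0.55,0,0,0,0,70],[0,0,0,0,0,0,70]],
])

```text
t: 51.77
tcp_pos: [375.8, 205.9, 251.7]
eef_rot: [0.998, 0.064, 0.0, -0.001]
ft_force: [0.6, -0.7, 0.9]
gripper_width: 70.0
finger_force: 0.0
```

Run:
```python
from h import *
plan()
for n,(y0,y1,x0,x1) in(('top',(160,222,288,352)),('side',(148,190,245,318))):
    a=cv2.imread('pics/%s0.png'%n);b=r.get_image(n)['img'][:,:,::-1];cv2.imwrite('pics/end_%s.png'%n,b)
    A=cv2.cvtColor(a,6)[y0:y1,x0:x1].astype(np.float32);B=cv2.cvtColor(np.ascontiguousarray(b),6)[y0:y1,x0:x1].astype(np.float32)
    sh,resp=cv2.phaseCorrelate(A,B,cv2.createHanningWindow(A.shape[::-1],cv2.CV_32F));print(n,'shift px',np.round(sh,2),'resp',round(resp,2),'absdiff',np.abs(A-B).mean().round(1),'corr',np.corrcoef(A.ravel(),B.ravel())[0,1].round(3))
    # the rib alone
for n,(y0,y1,x0,x1) in(('top',(172,212,312,332)),('side',(148,172,260,303))):
    a=cv2.imread('pics/%s0.png'%n,0);b=cv2.imread('pics/end_%s.png'%n,0)
    R=cv2.matchTemplate(b[y0-8:y1+8,x0-8:x1+8],a[y0:y1,x0:x1],cv2.TM_CCOEFF_NORMED);_,v,_,l=cv2.minMaxLoc(R);print(n,'rib shift',l[0]-8,l[1]-8,round(v,3))
```

```text
t 51.8 pos [375.8 205.9 286.7] yaw -82.7 tilt [0.04 0.09] w 70.0 F [ 0.6 -0.7  0.9] ff 0.0 j6 1.76
 turn_z -0.0 rows 0 | shift [ 0.  0. -0.] rows 0
top shift px [ 0.07 -0.79] resp 0.9 absdiff 5.9 corr 0.951
side shift px [0.11 0.44] resp 1.06 absdiff 10.1 corr 0.98
top rib shift 0 -1 0.92
side rib shift 0 0 0.965
```

The lid matches its original locked pose within about 2 mm in both views, and the arm is clear. Handing in.

```bash
python3 -c "
from cell import r
print(r.finish_job())"
```

```text
the job is handed in; nothing more can be done
None
```

The job is handed in at about 52 s of robot time: three rods are in the jar, the one drum is in the grey box, and the lid is back on and turned to its stop. Its final pose matched the starting locked view within about 2 mm. The hand-in gave no verdict, so I can't confirm the score.

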